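# Snap the controller-bay cover back onto an e-scooter deck

### The job

Refit the controller-bay cover that lies on the scooter's footboard: hold it nose down, push its front lip home into the slot at the front end of the open bay, then swing it down on that hook and press its tail until the spring catch snaps over it and it lies flush with the deck. The tail casting is clamped a centimetre or so differently on every scooter, so go by feel, and gently: the lip, the slot and the catch are brittle, so never load them with more than about 2.5 kg (25 N). Leave the tools and parts lying around where they are.

Things in the scene. Friction and masses are not known exactly. Their poses are not given: they have to be found in the camera images.
- cover_grip (a point): Centre of the pull bar (60 long along x, 14 wide, 16 high) on the middle of the loose grey cover, 8 mm above its top face; x towards the front lip, z up. Plate 140 (x) x 100 (y) x 5, 160 g; skirts reach 8 mm under it, so its underside is 21 mm below this point. It lies level, top up, on the footboard mat (3 mm above the deck top), lip end nearer the scooter's front, turned up to 30 degrees.
- cover_lip (a point): Middle of the tip of the cover's front lip; axes as cover_grip, from which it is 80 mm along +x and 16.75 mm down. The lip is a tongue 60 wide, 4.5 thick (2.9 at its last 3 mm), that juts 10 mm forward of the plate's front edge, its upper face 1.5 mm below the plate's underside.
- cover_rear (a point): Middle of the cover's tail edge, level with its top face; axes as cover_grip, from which it is 70 mm along -x and 8 mm down. The plate has a notch here, 40 wide x 12 long; in it, 9 mm below the top face, lies a tab 34 wide and 4 thick that the catch snaps over. The plate can be pressed just forward of the notch, some 20 mm forward of this point.
- cover: The same cover as a whole; origin at the centre of its underside, 21 mm below cover_grip, same axes.
- bay (a point): Where the drawing puts the bay's centre, level with the deck's flat top; x along the deck to the scooter's front, z up. The tail casting with bay, slot and catch is clamped on rails, so they really lie up to 14 mm ahead of or behind this (exact in y, z). Opening 143 (x) x 104 (y); side ledges 5 mm down carry the plate flush: cover_grip is then 8 mm above the deck top, axes parallel, play 1.5 mm in x, 2 in y.
- slot (a point): Where the drawing puts the middle of the slot's mouth in the bay's front wall, 71.5 mm ahead of bay, 10.5 mm down; as bay, really up to 14 mm ahead or behind. Slot 72 wide, 11 high, 12.5 deep (+x), under a 5 mm strip of skin. Tilted 15 to 20 degrees nose down, the lip goes in some 7 mm until the plate's front edge butts on the strip; lifting then meets the strip. Closed, the tip is 7 to 10 mm in.
- deck: Scooter deck, firmly fixed on blocks across the bench, its front to the robot's right: 180 wide, from 130 mm behind bay to 430 mm ahead of it, top 150 mm above the bench. Origin on the bench under bay, axes as bay. Footboard mat from 134 to 418 mm ahead of bay. Rear tyre from about 184 mm behind bay, its top 66 mm above the deck; a finned controller in the bay stays 25 mm below the deck top.
- catch (a joint): Travel of the spring catch in the bay's tail wall (m): 0 = fully out, at most 0.0075 pushed back. Bevelled nose 28 wide, jutting 5.5 mm into the bay, its underside 8.3 mm below the deck top; small thumb slide on top 86 to 95 mm behind bay. Pressing the tail down drives it back (4 to 7 N at the tail edge, about twice that at the pull bar), then it springs out over the tab.
- parts_tray: Blue plastic parts tray, 100 x 150 x 35, on the bench beyond the deck; origin at its underside. Leave it.
- screwdriver: Screwdriver on the bench beyond the deck. Leave it.
- hex_key: L-shaped hex key, 108 long, 6 thick, lying across the front part of the footboard, 375 to 390 mm ahead of bay. Leave it.

How it is judged:
By the outcome, as a careful person would: the job done as asked, in the order asked, and still so for the second after the job is handed in, with the robot touching nothing.
It also fails if it takes over 54 s, if anything falls off the work surface, if the arm or the gripper's body presses on something with over 40 N, if the wrist force passes 120 N, or if a joint passes its speed limit or range.

### The arm

A 6-joint arm with a two-finger parallel gripper is mounted at the origin on the work surface. World frame = base frame: x ahead of the robot, y to its left, z up, the work surface at z = 0. Lengths are in m, angles in degrees, forces in N, time in s.
With the tool pointing down it reaches from about 0.35 to 0.875 m from the base axis. Payload 4.2 kg.
Tool frame: the origin (TCP) lies at the very end of the fingers, on their centre line; the grasp point (between the pads) lies 19 mm behind it; z points along the fingers, x is the direction in which the jaws open and shut, and the axes are right-handed (so a half turn about z gives the same grasp; the last joint's range is limited). The gripper opens to 87 mm and grips with 3 to 60 N. Pads are 19 mm wide; open, the fingers measure 117 mm over their backs; the gripper's body (75 mm by 190 mm) begins 51 mm behind the grasp point.
Start: joints at [87.983, 22.042, 0.453, 0, -68.411, -14.817], TCP at [0.181, 0.598, 0.223] pointing down, gripper open.
Joint ranges: [-179.83, 179.83], [-69.29, 118.12], [-61.27, 80.66], [-181.25, 117.63], [-171.15, -9.14], [-177.46, 177.46]. Speed limits (degrees/s): [159.86, 159.86, 180, 180, 180, 180].

### API

Orientations are given as a 3x3 rotation matrix whose columns are the frame's x, y, z axes.
In Python, from station import sense, capture, finish_job gives the robot as it stands.
- The arm moves only by the shell command python3 -m crank 'ROWS' [OPENING]. ROWS is JSON, a list of rows, each a list of 4 numbers: the shift along the tool's x, y, z in m, then the turn about the tool's z in rad. A call has 1 to 5 rows; each row shifts and turns the commanded pose from where the row before left it, along the tool's axes as they then stand; what a row does not reach is not made up. A row lasts 1/12 s, in which the tool goes at most 41.7 mm and 7.16 degrees, less where a joint would pass 70% of its speed; a pose out of reach is approached as far as the arm can. A call with a gripper value outside its range is refused whole. OPENING is the finger opening in m, from 0 to 0.087, set as the call begins (- or left out, the last holds). The fingers move at their own pace and stop on an object; the grip force is fixed at half the most. Time passes only in rows, so rows that do not move let the fingers close. It gives the time, the measured TCP pose, the force and the opening at its end, in the units of the state.
- sense(): the state, without advancing time (a new reading comes with each control period).
- capture(name): name is "scene" or "side" or "wrist"; returns a dict with "pixels" (420x560x3 uint8, red, green, blue), "depth" (420x560 float32, m along the optical axis (not along the pixel's ray), 0 where there is no reading), "fx", "fy", "cx", "cy" (pixels), "k1" (the pictures are not rectified: a ray, as slopes to the right and down, at radius r is drawn at 1 + k1 r^2 times it, then the intrinsics apply), "world_from_camera" (4x4, takes a point from camera to world coordinates); the wrist camera has in their place "hand_eye" (4x4, takes a point from camera to tool coordinates, whose origin is the TCP and whose axes are the tool frame's). Camera axes: x right, y down, z forward; pixel columns grow to the right and rows downward; lengths in m; the calibration is good to about 2 mm. A picture is of the moment at which its call begins: read the wrist's pose just before it.
- finish_job(): hands the job in, once; it reports no verdict.
The state is a dict: "time_s": time; "joints": joint angles; "joint_velocities": joint speeds; "effort": joint torques, N m; "tcp_pos": TCP position; "ee_rot": TCP orientation; "wrist_force": force on the tool from outside, world axes, zero at the start; "moment": the same for the moment, N m; "gripper_width": opening from 0.0 (shut) to 1.0 (fully open).
Only numpy, scipy, OpenCV 4.12 (cv2) and the standard library are available. Lean on these libraries where they do the work, as an engineer would, in place of code of your own. Each camera call takes 0.05 s, during which the arm holds its last target.

## Working session

There is one attempt and no reset: what is moved stays moved. The work goes in short steps, Python scripts to look and compute and a shell command to move; the robot and the scene stay as the last step left them, time stands still between calls to the robot, and variables do not carry over. Pictures are saved under pics/ and viewed, and the job is handed in when it is done.

```bash
ls -la; mkdir -p pics; cat > h.py <<'E'
import numpy as np, cv2, json
from station import sense, capture
def snap(n,f):
    s=sense(); c=capture(n); cv2.imwrite(f'pics/{f}.png',c['pixels'][:,:,::-1].copy())
    T=c.get('world_from_camera')
    if T is None:
        P=np.eye(4);P[:3,:3]=np.array(s['ee_rot']);P[:3,3]=s['tcp_pos'];T=P@np.array(c['hand_eye'])
    c['T']=np.array(T); np.savez(f'pics/{f}.npz',**{k:np.array(v) for k,v in c.items()})
    return c
def load(f): return dict(np.load(f'pics/{f}.npz'))
def ray(c,u,v):
    K=np.array([[c['fx'],0,c['cx']],[0,c['fy'],c['cy']],[0,0,1]],float)
    p=cv2.undistortPoints(np.array([[[u,v]]],float),K,np.array([float(c['k1']),0,0,0,0]))[0,0]
    return np.array([p[0],p[1],1.])
def pt(c,u,v):
    d=np.median([x for x in c['depth'][int(v)-1:int(v)+2,int(u)-1:int(u)+2].ravel() if x>0] or [0])
    return (c['T']@np.append(ray(c,u,v)*d,1))[:3]
def onz(c,u,v,z):
    o=c['T'][:3,3]; r=c['T'][:3,:3]@ray(c,u,v); return o+r*(z-o[2])/r[2]
def cloud(c):
    H,W=c['depth'].shape; K=np.array([[c['fx'],0,c['cx']],[0,c['fy'],c['cy']],[0,0,1]],float)
    u,v=np.meshgrid(np.arange(W),np.arange(H))
    p=cv2.undistortPoints(np.stack([u,v],-1).reshape(-1,1,2).astype(float),K,np.array([float(c['k1']),0,0,0,0])).reshape(-1,2)
    d=c['depth'].reshape(-1,1); X=np.hstack([p*d,d])
    return (X@c['T'][:3,:3].T+c['T'][:3,3]).reshape(H,W,3)
E
python3 - <<'E'
from h import *
for n in ['scene','side','wrist']:
    c=snap(n,n+'0'); print(n,c['T'][:3,3].round(3),c['T'][:3,2].round(2),c['fx'],c['k1'])
print(sense())
E
```

```text
total 12
drwxr-xr-x  3 agent agent 4096 Dec  6 15:38 .
drwxr-xr-x 23 root  root  4096 Dec  6 15:38 ..
drwxr-xr-x  2 agent agent 4096 Dec  6 15:38 pics
scene [ 1.031 -0.434  0.618] [-0.5   0.58 -0.64] 392.08956977474304 0.021275871556350325
side [0.541 0.624 0.502] [ 0.1  -0.84 -0.53] 390.0510388138638 0.02269085657285616
wrist [0.25  0.577 0.382] [-0.26  0.07 -0.96] 317.94199165200996 -0.06020451292866006
{'time_s': 0.15, 'joints': array([ 8.79840211e+01,  2.20819294e+01,  3.96968831e-01, -1.88130518e-02,
       -6.84121684e+01, -1.48167352e+01]), 'joint_velocities': array([-0.00290379, -0.14662301,  0.21684   , -0.00025453, -0.01057433,
        0.04165604]), 'effort': array([ 1.64254539e-04, -3.91052306e+01,  1.87585920e+01,  4.22234818e+00,
        1.23437957e-02, -1.46587263e-04]), 'tcp_pos': array([0.18084727, 0.59778225, 0.22169642]), 'ee_rot': array([[-2.89693915e-01, -9.57119273e-01, -3.64762643e-04],
       [-9.57117803e-01,  2.89694111e-01, -1.68341113e-03],
       [ 1.71689483e-03, -1.38553141e-04, -9.99998517e-01]]), 'wrist_force': array([ 0.02746215, -0.37007092,  0.2698928 ]), 'moment': array([ 0.01368497,  0.01088622, -0.00225938]), 'gripper_width': 0.9974507813565817}
```

View pics/scene0.png

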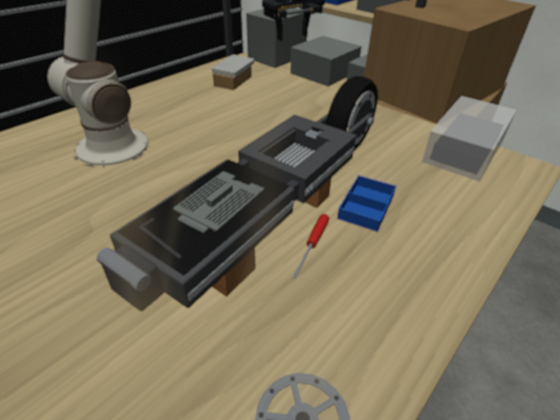

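View pics/side0.png

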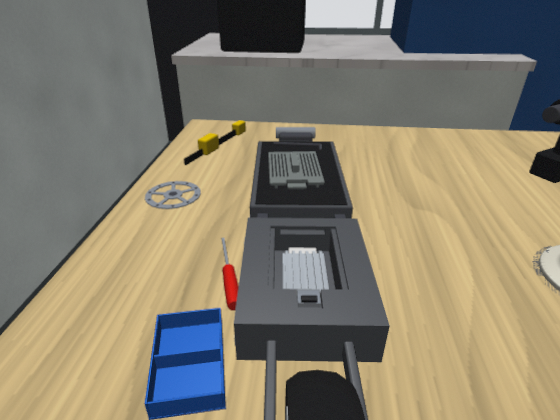

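View pics/wrist0.png

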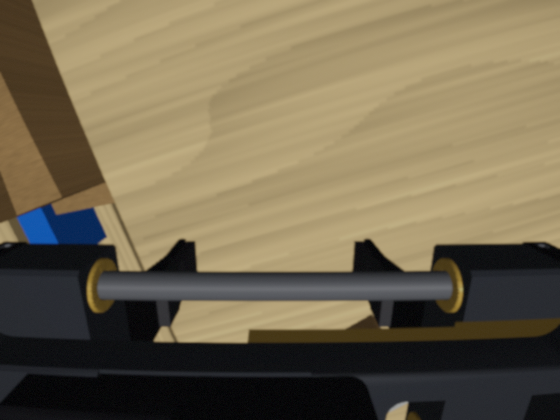

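```bash
python3 - <<'E'
from h import *
# top-down ortho at 1mm from both clouds, x 0.3..0.75 , y -0.5..0.5 ; height map
allp=[];allc=[]
for n in ['scene0','side0']:
    c=load(n); X=cloud(c); m=(c['depth']>0)
    P=X[m]; C=c['pixels'][m]; k=(P[:,0]>.25)&(P[:,0]<.75)&(P[:,1]>-.55)&(P[:,1]<.4)&(P[:,2]>0.1)&(P[:,2]<.25)
    P=P[k];C=C[k]; z=P[:,2]; print(n,len(z)); 
    h,e=np.histogram(z,bins=np.arange(.1,.25,.004)); print(dict(zip(e.round(3),h)))
    im=np.zeros((560,800,3),np.uint8); hm=np.zeros((560,800,3),np.uint8)
    # image col: y from .4 to -.4 ->1px/1.2mm ; row: x
    u=((.35-P[:,1])/.001).astype(int); v=((.72-P[:,0])/.001).astype(int)
    ok=(u>=0)&(u<800)&(v>=0)&(v<560)
    u,v,C,z=u[ok],v[ok],C[ok],z[ok]
    g=cv2.applyColorMap(np.clip((z-.12)/.06*255,0,255).astype(np.uint8).reshape(-1,1),cv2.COLORMAP_JET)[:,0]
    for du in(0,1):
      for dv in (0,1):
        hm[np.clip(v+dv,0,559),np.clip(u+du,0,799)]=g; im[np.clip(v+dv,0,559),np.clip(u+du,0,799)]=np.clip(C[:,::-1].astype(int)*2,0,255)
    cv2.imwrite(f'pics/top_{n}.png',im); cv2.imwrite(f'pics/hm_{n}.png',hm)
E
```

```text
scene0 22518
{np.float64(0.1): np.int64(291), np.float64(0.104): np.int64(339), np.float64(0.108): np.int64(452), np.float64(0.112): np.int64(485), np.float64(0.116): np.int64(720), np.float64(0.12): np.int64(850), np.float64(0.124): np.int64(810), np.float64(0.128): np.int64(587), np.float64(0.132): np.int64(673), np.float64(0.136): np.int64(603), np.float64(0.14): np.int64(666), np.float64(0.144): np.int64(996), np.float64(0.148): np.int64(5214), np.float64(0.152): np.int64(4844), np.float64(0.156): np.int64(643), np.float64(0.16): np.int64(762), np.float64(0.164): np.int64(2632), np.float64(0.168): np.int64(505), np.float64(0.172): np.int64(91), np.float64(0.176): np.int64(97), np.float64(0.18): np.int64(201), np.float64(0.184): np.int64(35), np.float64(0.188): np.int64(19), np.float64(0.192): np.int64(3), np.float64(0.196): np.int64(0), np.float64(0.2): np.int64(0), np.float64(0.204): np.int64(0), np.float64(0.208): np.int64(0), np.float64(0.212): np.int64(0), np.float64(0.216): np.int64(0), np.float64(0.22): np.int64(0), np.float64(0.224): np.int64(0), np.float64(0.228): np.int6
[... 669 characters left out ...]
(0.16): np.int64(238), np.float64(0.164): np.int64(1494), np.float64(0.168): np.int64(117), np.float64(0.172): np.int64(51), np.float64(0.176): np.int64(43), np.float64(0.18): np.int64(148), np.float64(0.184): np.int64(71), np.float64(0.188): np.int64(22), np.float64(0.192): np.int64(0), np.float64(0.196): np.int64(0), np.float64(0.2): np.int64(0), np.float64(0.204): np.int64(0), np.float64(0.208): np.int64(0), np.float64(0.212): np.int64(0), np.float64(0.216): np.int64(0), np.float64(0.22): np.int64(0), np.float64(0.224): np.int64(0), np.float64(0.228): np.int64(0), np.float64(0.232): np.int64(0), np.float64(0.236): np.int64(0), np.float64(0.24): np.int64(0), np.float64(0.244): np.int64(0)}
```

View pics/hm_scene0.png

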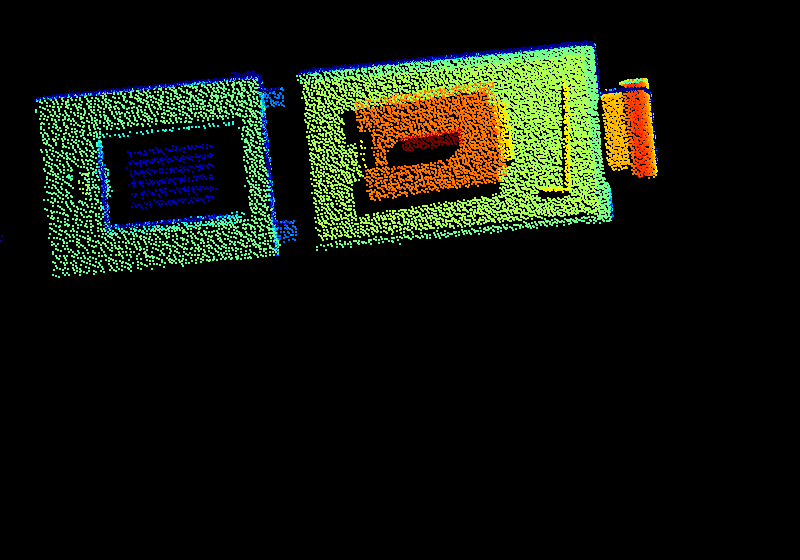

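View pics/hm_side0.png

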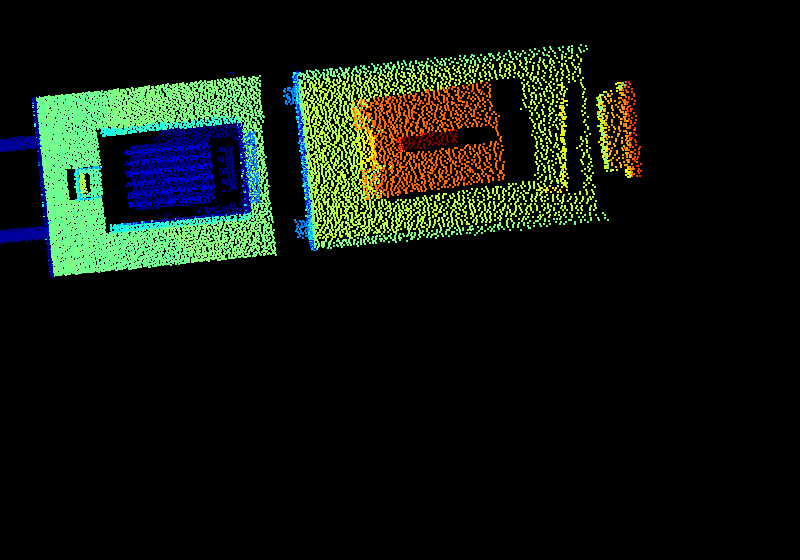

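View pics/top_scene0.png

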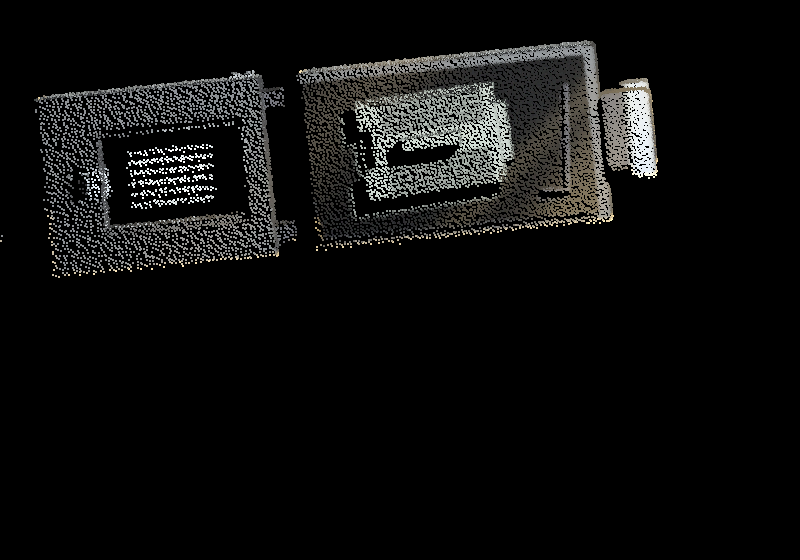

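View pics/top_side0.png

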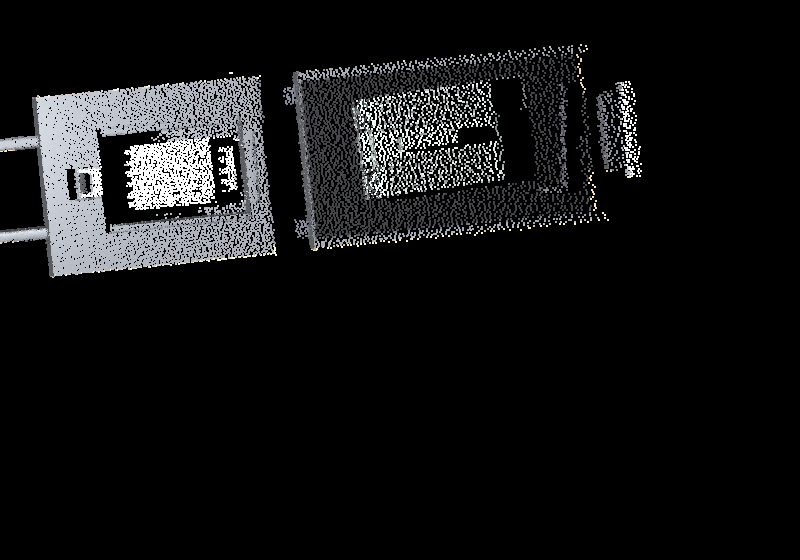

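```bash
cat >> h.py <<'E'
def pts(n):
    c=load(n); X=cloud(c); m=(c['depth']>0); P=X[m]
    k=(P[:,0]>.25)&(P[:,0]<.75)&(P[:,1]>-.4)&(P[:,1]<.4)&(P[:,2]>0.09)&(P[:,2]<.25)
    return P[k]
E
python3 - <<'E'
from h import *
for n in ['scene0','side0']:
    P=pts(n)
    t=P[(P[:,1]>.09)&(abs(P[:,2]-.15)<.004)]  # casting top
    f=P[(P[:,1]<.04)&(P[:,1]>-.25)&(abs(P[:,2]-.151)<.006)]
    print(n,'z casting',np.median(t[:,2]),'front z',np.median(f[:,2]))
    for nm,q in [('cast',t),('front',f)]:
        r=cv2.minAreaRect((q[:,:2]*1000).astype(np.float32)); print(nm,[np.round(a,1) for a in r])
    # yaw by edge fit of side edges: bin along y, take extremes in x
    for nm,q in [('cast',t),('front',f)]:
        for s in (1,-1):
            xs=[];ys=[]
            lo,hi=q[:,1].min()+.02,q[:,1].max()-.02
            for b in np.arange(lo,hi,.01):
                w=q[(q[:,1]>=b)&(q[:,1]<b+.01)]
                i=np.argmax(s*w[:,0]); xs.append(w[i,0]);ys.append(w[i,1])
            p=np.polyfit(ys,xs,1); p=np.polyfit(np.array(ys)[abs(np.polyval(p,ys)-xs)<.003],np.array(xs)[abs(np.polyval(p,ys)-xs)<.003],1)
            print(nm,s,'slope deg',np.degrees(np.arctan(p[0])),'x at y=.2',np.polyval(p,.2), 'at -.1',np.polyval(p,-.1))
    # cover top
    cv=P[(P[:,1]<.02)&(P[:,1]>-.17)&(abs(P[:,2]-.166)<.004)]
    r=cv2.minAreaRect((cv[:,:2]*1000).astype(np.float32)); print('cover',r,np.median(cv[:,2]))
    b=P[(P[:,1]<.02)&(P[:,1]>-.17)&(P[:,2]>.178)]
    r=cv2.minAreaRect((b[:,:2]*1000).astype(np.float32)); print('bar',r,np.median(b[:,2]),len(b))
E
```

```text
scene0 z casting 0.149412354075932 front z 0.1524005291564209
cast [array([538.8, 234.9]), array([181.8, 308.6]), np.float64(5.9)]
front [array([ 573.6, -105.7]), array([181.3, 297.7]), np.float64(5.9)]Traceback (most recent call last):
  File "<stdin>", line 16, in <module>
    return _wrapfunc(a, 'argmax', axis=axis, out=out, **kwds)
    return bound(*args, **kwds)
ValueError: attempt to get argmax of an empty sequence
```

```bash
cat >> h.py <<'E'
th=np.radians(5.85); D=np.array([np.sin(th),-np.cos(th)]); L=np.array([np.cos(th),np.sin(th)]); B0=np.array([.5447,.1738])
def deck(P):
    q=(P[...,:2]-B0); return np.stack([q@D,q@L,P[...,2]-.15],-1)*1000
def world(x,y,z): return np.append(B0+(x*D+y*L)/1000,.15+z/1000)
E
python3 - <<'E'
from h import *
for n in ['scene0','side0']:
    Q=deck(pts(n)); print(n)
    top=Q[abs(Q[:,2])<4]
    # casting outer edges
    c=top[top[:,0]<110]
    for lab,sel,ax in [('x at y|>60|',abs(c[:,1])>60,0),('y',abs(c[:,0])<100,1)]:
        v=np.sort(c[sel][:,ax]); print(lab,v[[3,-4]].round(1))
    s=c[abs(c[:,1])<40]; x=np.sort(s[:,0]); g=np.diff(x); i=np.argmax(g); print('opening x',x[i],x[i+1],'max',x[-3],'min',x[2])
    s=c[abs(c[:,0])<50]; y=np.sort(s[:,1]); g=np.diff(y); i=np.argmax(g); print('opening y',y[i],y[i+1])
    f=top[top[:,0]>110]; v=np.sort(f[:,0]); print('front part x',v[[5,-6]]); v=np.sort(f[(f[:,0]>150)&(f[:,0]<400)][:,1]); print('y',v[[5,-6]])
    # depressed ledge etc: profile along centre y
    for y0 in (0,45):
        s=Q[(abs(Q[:,1]-y0)<6)&(Q[:,0]<110)]
        for b in range(-130,110,6):
            w=s[(s[:,0]>=b)&(s[:,0]<b+6)]
            if len(w): print((b,len(w),w[:,2].min().round(1),w[:,2].max().round(1)),end=' ')
        print()
E
```

```text
scene0
x at y|>60| [-132.2   94.2]
y [-89.6  91.1]
opening x -67.90419848690773 66.96254644036887 max 93.96086018414984 min -210.85449135321653
opening y -50.08581477166564 51.81378767494361
front part x [132.94275852 479.57030388]
y [-88.66393303  90.54088409]
(-130, 6, np.float64(-2.8), np.float64(0.6)) (-124, 6, np.float64(-1.4), np.float64(-0.5)) (-118, 5, np.float64(-1.9), np.float64(0.2)) (-112, 6, np.float64(-2.9), np.float64(-0.2)) (-106, 1, np.float64(0.3), np.float64(0.3)) (-100, 4, np.float64(1.6), np.float64(3.7)) (-94, 10, np.float64(-2.6), np.float64(3.9)) (-88, 10, np.float64(-2.8), np.float64(4.4)) (-82, 7, np.float64(-35.0), np.float64(-0.1)) (-76, 66, np.float64(-49.3), np.float64(-0.3)) (-70, 8, np.float64(-23.7), np.float64(0.2)) (-52, 1, np.float64(-30.4), np.float64(-30.4)) (-46, 6, np.float64(-31.6), np.float64(-25.4)) (-40, 6, np.float64(-29.3), np.float64(-24.4)) (-34, 9, np.float64(-30.4), np.float64(-24.1)) (-28, 8, np.float64(-30.1), np.float64(-25.0)) (-22, 5, np.float64(-30.8), np.float64(-24.7)) (-16, 7, np.float64(-29.0), np.float64(-23.8)) (-10, 8, np
[... 5138 characters left out ...]
), np.float64(-4.9)) (8, 17, np.float64(-51.0), np.float64(-4.4)) (14, 23, np.float64(-51.4), np.float64(-4.4)) (20, 19, np.float64(-50.7), np.float64(-3.3)) (26, 20, np.float64(-51.1), np.float64(-3.6)) (32, 17, np.float64(-50.0), np.float64(-3.5)) (38, 19, np.float64(-50.4), np.float64(-4.1)) (44, 21, np.float64(-50.8), np.float64(-4.0)) (50, 17, np.float64(-50.3), np.float64(-4.4)) (56, 17, np.float64(-50.7), np.float64(-3.9)) (62, 109, np.float64(-51.1), np.float64(0.7)) (68, 57, np.float64(-49.2), np.float64(1.0)) (74, 18, np.float64(-0.7), np.float64(1.6)) (80, 14, np.float64(-1.4), np.float64(1.3)) (86, 14, np.float64(-0.9), np.float64(1.4)) (92, 1, np.float64(-0.6), np.float64(-0.6))
```

```bash
python3 - <<'E'
from h import *
for n in ['scene0','side0']:
    Q=deck(pts(n))
    cv=Q[(Q[:,0]>150)&(Q[:,0]<340)&(abs(Q[:,1])<70)&(abs(Q[:,2]-16)<3)]
    r=cv2.minAreaRect(cv[:,:2].astype(np.float32)); print(n,'cover',r,np.median(cv[:,2]),len(cv)); print(cv2.boxPoints(r).round(1).tolist())
    b=Q[(Q[:,0]>150)&(Q[:,0]<340)&(abs(Q[:,1])<70)&(Q[:,2]>22)]
    bt=b[b[:,2]>29.5]
    r=cv2.minAreaRect(b[:,:2].astype(np.float32)); print('bar',r,b[:,2].max(),len(b)); print(cv2.boxPoints(r).round(1).tolist())
    r=cv2.minAreaRect(bt[:,:2].astype(np.float32)); print('bartop',r,len(bt))
    print('hist',np.histogram(b[:,2],bins=range(22,40,2))[0])
E
python3 - <<'E'
import cv2
for n,(x0,x1,y0,y1) in {'scene0':(100,320,140,300),'side0':(230,380,120,320)}.items():
    im=cv2.imread(f'pics/{n}.png')[y0:y1,x0:x1]; cv2.imwrite(f'pics/z_{n}.png',cv2.resize(im,None,fx=3,fy=3,interpolation=cv2.INTER_CUBIC))
E
```

```text
scene0 cover ((256.64849853515625, 8.699291229248047), (141.26316833496094, 102.32785034179688), 2.2664103507995605) 15.762641109731884 2325
[[184.0, 57.0], [188.10000610351562, -45.20000076293945], [329.20001220703125, -39.599998474121094], [325.20001220703125, 62.599998474121094]]
bar ((256.7191467285156, 9.237066268920898), (61.3343620300293, 14.978532791137695), 2.4348626136779785) 34.1152753070251 258
[[225.8000030517578, 15.399999618530273], [226.39999389648438, 0.5], [287.70001220703125, 3.0999999046325684], [287.0, 18.0]]
bartop ((257.5544738769531, 9.085423469543457), (59.112247467041016, 14.969480514526367), 2.882452964782715) 165
hist [ 24  20  30  22 113  48   1   0]
side0 cover ((254.9007110595703, 9.3558349609375), (144.61538696289062, 100.10015106201172), 2.6952879428863525) 16.46184297003958 1445
[[180.3000030517578, 56.0], [185.0, -44.0], [329.5, -37.20000076293945], [324.79998779296875, 62.79999923706055]]
bar ((253.00979614257812, 9.733158111572266), (60.51617431640625, 13.609500885009766), 2.884295701980591) 33.80634002864721 140
[[222.39999389648438, 15.0], [223.10000610351562, 1.399999976158142], [283.6000061035156, 4.5], [282.8999938964844, 18.100000381469727]]
bartop ((253.0048828125, 9.630836486816406), (60.517601013183594, 13.419772148132324), 2.7642385959625244) 101
hist [11 10  8 10 27 74  0  0]
```

View pics/z_scene0.png

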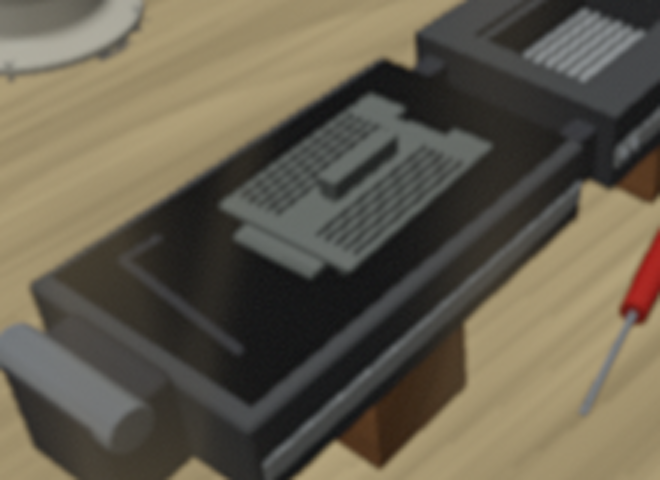

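View pics/z_side0.png

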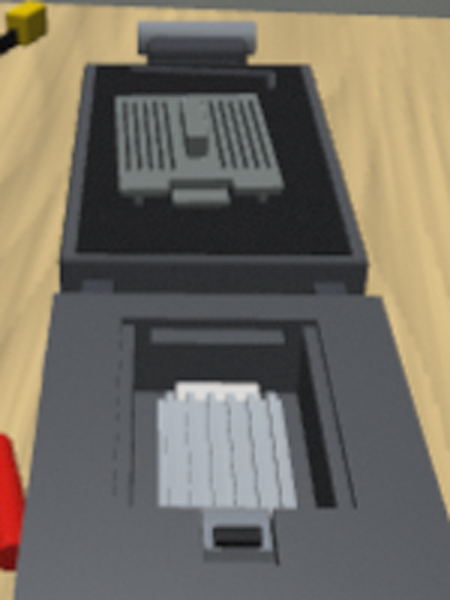

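```bash
cat >> h.py <<'E'
def go(target, yaw=None):
    s=sense(); R=np.array(s['ee_rot']); d=np.array(target)-s['tcp_pos']; t=R.T@d
    cur=np.degrees(np.arctan2(R[1,0],R[0,0])); print('t',s['time_s'],'pos',np.round(s['tcp_pos'],4),'yaw',round(cur,2),'zaxis',R[:,2].round(4),'F',np.round(s['wrist_force'],2),'w',round(s['gripper_width'],3))
    print('tool shift mm',(t*1000).round(1),'turn about z rad', None if yaw is None else round(np.radians((cur-yaw+180)%360-180),4))
E
python3 - <<'E'
from h import *
print(world(243.5,8.7,75)); go(world(243.5,8.7,75),-171.55)
E
```

```text
[ 0.5781733  -0.06754514  0.225     ]
t 0.15 pos [0.1808 0.5978 0.2217] yaw -106.84 zaxis [-4.0e-04 -1.7e-03 -1.0e+00] F [ 0.03 -0.37  0.27] w 0.997
tool shift mm [ 521.7 -573.    -2.3] turn about z rad 1.1294
```

```bash
R='[[0.026,-0.0286,-0.002,0],[0.026,-0.0286,-0.002,0],[0.026,-0.0286,-0.002,0],[0.026,-0.0286,-0.002,0],[0.026,-0.0286,-0.002,0]]'; python3 -m crank '[[0.026,-0.0286,-0.002,0],[0.026,-0.0286,-0.002,0],[0.026,-0.0286,-0.002,0],[0.026,-0.0286,-0.002,0],[0.026,-0.0286,-0.002,0]]'
python3 -m crank '[[0.026,-0.0286,0,0],[0.026,-0.0286,0,0],[0.026,-0.0286,0,0],[0.026,-0.0286,0,0],[0.026,-0.0286,0,0]]'
python3 -m crank '[[0.026,-0.0286,0,0],[0.026,-0.0286,0,0],[0.026,-0.0286,0,0],[0.026,-0.0286,0,0],[0.026,-0.0286,0,0]]'
python3 -m crank '[[0.026,-0.0286,0,0],[0.026,-0.0286,0,0],[0.026,-0.0286,0,0],[0.026,-0.0286,0,0],[0.026,-0.0286,0,0]]'
python3 -m crank '[[0,0,0,0.113],[0,0,0,0.113],[0,0,0,0.113],[0,0,0,0.113],[0,0,0,0.113]]'
python3 -m crank '[[0,0,0,0.113],[0,0,0,0.113],[0,0,0,0.113],[0,0,0,0.113],[0,0,0,0.113]]'
python3 - <<'E'
from h import *
go(world(243.5,8.7,21),-171.55)
c=snap('wrist','w1'); X=cloud(c)
E
```

```text
time_s: 0.57
tcp_pos: [0.2806, 0.4305, 0.2323]
ee_rot: [[-0.289, -0.957, -0.0], [-0.957, 0.289, -0.001], [0.001, 0.0, -1.0]]
wrist_force: [1.8, 0.1, 0.5]
gripper_width: 1.004
time_s: 0.98
tcp_pos: [0.3798, 0.2646, 0.2326]
ee_rot: [[-0.289, -0.957, 0.0], [-0.957, 0.289, 0.0], [-0.0, 0.0, -1.0]]
wrist_force: [1.2, 0.3, 0.3]
gripper_width: 0.997
time_s: 1.4
tcp_pos: [0.4791, 0.0988, 0.2326]
ee_rot: [[-0.289, -0.957, 0.0], [-0.957, 0.289, 0.0], [-0.0, 0.0, -1.0]]
wrist_force: [0.4, 0.3, 0.3]
gripper_width: 0.999
time_s: 1.82
tcp_pos: [0.5783, -0.0671, 0.2323]
ee_rot: [[-0.29, -0.957, -0.001], [-0.957, 0.29, 0.0], [0.0, 0.001, -1.0]]
wrist_force: [1.5, 0.6, 0.4]
gripper_width: 0.999
time_s: 2.23
tcp_pos: [0.5776, -0.0654, 0.2321]
ee_rot: [[-0.761, -0.649, -0.001], [-0.649, 0.761, 0.0], [0.001, 0.001, -1.0]]
wrist_force: [-0.3, 0.3, -0.1]
gripper_width: 1.001
time_s: 2.65
tcp_pos: [0.5776, -0.0651, 0.2322]
ee_rot: [[-0.99, -0.141, -0.001], [-0.141, 0.99, 0.0], [0.001, 0.0, -1.0]]
wrist_force: [0.5, -0.3, 0.7]
gripper_width: 0.998
t 2.65 pos [ 0.5776 -0.0651  0.2322] yaw -171.9 zaxis [-8.e-04  1.e-04 -1.e+00] F [ 0.53 -0.32  0.73] w 0.998
tool shift mm [-0.3 -2.5 61.2] turn about z rad -0.0061
```

View pics/w1.png

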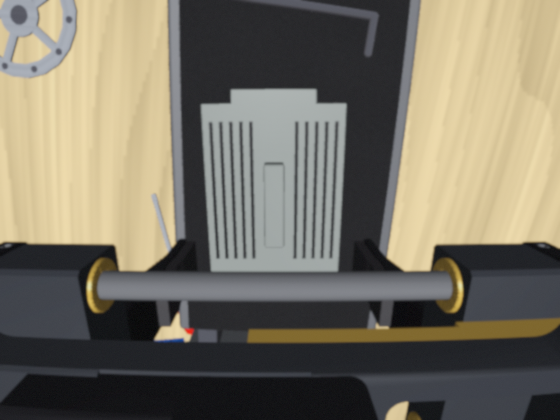

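```bash
python3 - <<'E'
from h import *
c=load('w1')
for u,v,z in [(265,163.5,.182),(283.5,163.5,.182),(264,247.5,.182),(284,248,.182),(202,104.5,.166),(346,103.5,.166),(231,90,.15625),(317,89,.15625)]:
    print(u,v,deck(onz(c,u,v,z)).round(1),onz(c,u,v,z).round(4))
E
```

```text
265 163.5 [286.5  16.1  32. ] [ 0.5899 -0.1096  0.182 ]
283.5 163.5 [287.    3.9  32. ] [ 0.5778 -0.1113  0.182 ]
264 247.5 [226.8  14.9  32. ] [ 0.5826 -0.0503  0.182 ]
284 248 [227.    0.6  32. ] [ 0.5685 -0.052   0.182 ]
202 104.5 [323.2  60.9  16. ] [ 0.6382 -0.1416  0.166 ]
346 103.5 [327.9 -37.5  16. ] [ 0.5408 -0.1562  0.166 ]
231 90 [334.2  42.4   6.3] [ 0.6209 -0.1543  0.1562]
317 89 [337.3 -18.2   6.3] [ 0.561  -0.1636  0.1563]
```

```bash
python3 -m crank '[[0,-0.002,0.02,-0.006],[0,0,0.02,0],[0,0,0.012,0],[0,0,0.007,0],[0,0,0,0]]' 0.04
python3 -m crank '[[0,0,0.002,0],[0,0,0,0]]' 0.04
python3 - <<'E'
from h import *
go(world(243.5,8.7,21),-171.55)
c=snap('wrist','w2')
E
```

```text
time_s: 3.12
tcp_pos: [0.5771, -0.0672, 0.1716]
ee_rot: [[-0.988, -0.154, -0.004], [-0.154, 0.988, -0.0], [0.004, 0.0, -1.0]]
wrist_force: [0.0, 0.2, -0.1]
gripper_width: 0.708
time_s: 3.28
tcp_pos: [0.5787, -0.0671, 0.1722]
ee_rot: [[-0.988, -0.153, 0.001], [-0.153, 0.988, -0.0], [-0.001, -0.0, -1.0]]
wrist_force: [-0.2, -0.6, 0.0]
gripper_width: 0.555
t 3.2833 pos [ 0.5787 -0.0671  0.1722] yaw -171.19 zaxis [ 0.0013 -0.     -1.    ] F [-0.19 -0.64  0.01] w 0.555
tool shift mm [ 0.6 -0.4  1.2] turn about z rad 0.0063
```

View pics/w2.png

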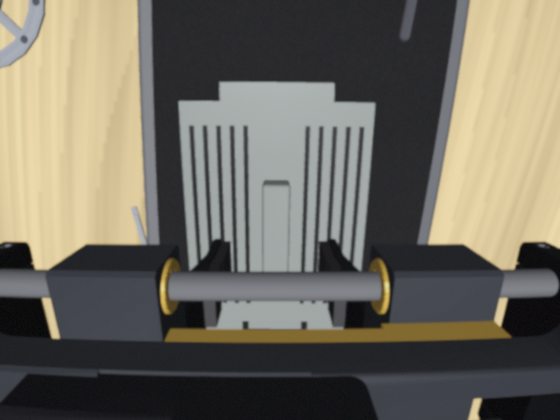

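```bash
python3 -m crank '[[0,0,0,0],[0,0,0,0],[0,0,0,0],[0,0,0,0],[0,0,0,0]]' 0
python3 -m crank '[[0,0,0,0],[0,0,-0.005,0],[0,0,-0.01,0],[0,0,-0.015,0],[0,0,-0.02,0]]'
python3 -m crank '[[0,0,-0.02,0],[0,0,0,0],[0,0,0,0]]'
python3 - <<'E'
from h import *
go(world(243.5,8.7,21),-171.55)
snap('wrist','w3');snap('scene','s3');snap('side','d3')
E
```

```text
time_s: 3.75
tcp_pos: [0.5782, -0.0671, 0.1717]
ee_rot: [[-0.988, -0.152, 0.0], [-0.152, 0.988, 0.0], [-0.0, 0.0, -1.0]]
wrist_force: [0.5, -0.2, 0.3]
gripper_width: 0.167
time_s: 4.17
tcp_pos: [0.5772, -0.0671, 0.2212]
ee_rot: [[-0.988, -0.152, -0.004], [-0.152, 0.988, -0.0], [0.003, 0.0, -1.0]]
wrist_force: [1.3, 0.6, -2.6]
gripper_width: 0.153
time_s: 4.42
tcp_pos: [0.5787, -0.067, 0.2431]
ee_rot: [[-0.988, -0.152, 0.003], [-0.152, 0.988, 0.001], [-0.003, 0.0, -1.0]]
wrist_force: [-0.0, 0.7, -1.9]
gripper_width: 0.157
t 4.4167 pos [ 0.5787 -0.067   0.2431] yaw -171.24 zaxis [ 3.2e-03  7.0e-04 -1.0e+00] F [-0.04  0.74 -1.87] w 0.157
tool shift mm [ 0.8 -0.5 72.1] turn about z rad 0.0055
```

View pics/w3.png

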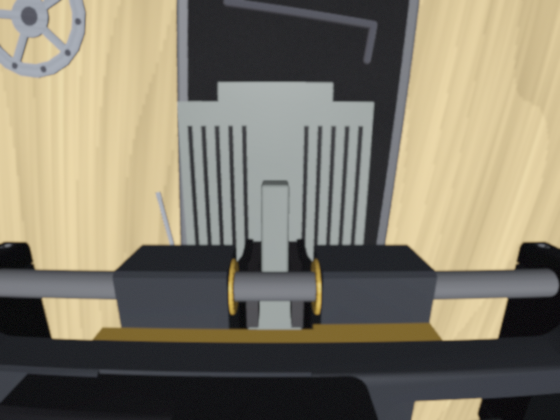

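View pics/s3.png

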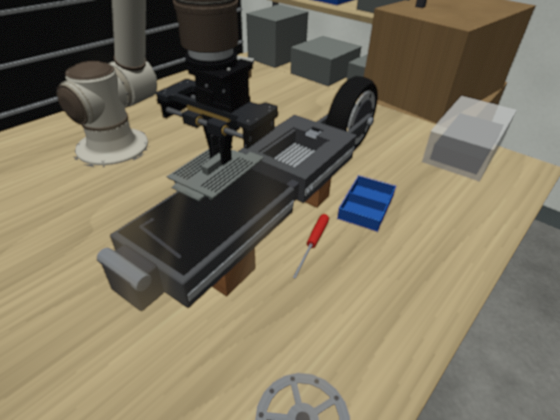

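View pics/d3.png

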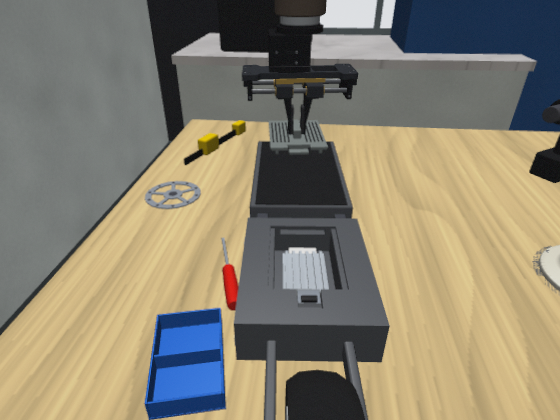

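```bash
python3 -m crank '[[0,0,0,0.08],[0,0,0,0.115],[0,0,0,0.115],[0,0,0,0.115],[0,0,0,0.115]]'
python3 -m crank '[[0,0,0,0.115],[0,0,0,0.115],[0,0,0,0.115],[0,0,0,0.115],[0,0,0,0.115]]'
python3 -m crank '[[0,0,0,0.115],[0,0,0,0.115],[0,0,0,0.115],[0,0,0,0.115],[0,0,0,0.04]]'
python3 - <<'E'
from h import *
go(world(30,-137,60),-171.55-92.6)
E
```

```text
time_s: 4.98
tcp_pos: [0.5775, -0.0671, 0.2401]
ee_rot: [[-0.924, 0.383, -0.003], [0.383, 0.924, -0.0], [0.003, -0.001, -1.0]]
wrist_force: [-0.8, 0.2, -1.4]
gripper_width: 0.158
time_s: 5.4
tcp_pos: [0.5775, -0.0671, 0.24]
ee_rot: [[-0.567, 0.824, -0.003], [0.824, 0.567, -0.0], [0.002, -0.002, -1.0]]
wrist_force: [0.3, -0.3, -1.5]
gripper_width: 0.158
time_s: 5.82
tcp_pos: [0.5775, -0.0671, 0.2401]
ee_rot: [[-0.104, 0.995, -0.003], [0.995, 0.104, -0.0], [0.0, -0.003, -1.0]]
wrist_force: [0.8, 0.3, -2.1]
gripper_width: 0.157
t 5.8167 pos [ 0.5775 -0.0671  0.2401] yaw 95.96 zaxis [-2.9e-03 -2.0e-04 -1.0e+00] F [ 0.81  0.29 -2.14] w 0.157
tool shift mm [ 213.3 -144.5   30.5] turn about z rad 0.002
```

```bash
python3 -m crank '[[0.02,-0.014,0,0],[0.028,-0.019,0,0],[0.028,-0.019,0,0],[0.028,-0.019,0,0],[0.028,-0.019,0,0]]'
python3 -m crank '[[0.028,-0.019,0.005,0],[0.028,-0.019,0.01,0],[0.02,-0.0135,0.01,0],[0.005,-0.003,0.005,0],[0,0,0,0]]'
python3 - <<'E'
from h import *
go(world(30,-137,22),95.85)
snap('scene','s4');snap('side','d4')
E
```

```text
time_s: 6.23
tcp_pos: [0.4727, 0.0549, 0.2403]
ee_rot: [[-0.108, 0.994, -0.002], [0.994, 0.108, -0.001], [-0.001, -0.002, -1.0]]
wrist_force: [0.2, 1.0, -0.4]
gripper_width: 0.159
time_s: 6.65
tcp_pos: [0.4095, 0.1292, 0.21]
ee_rot: [[-0.111, 0.994, -0.003], [0.994, 0.111, -0.002], [-0.002, -0.003, -1.0]]
wrist_force: [-0.2, 0.2, -1.2]
gripper_width: 0.153
t 6.65 pos [0.4095 0.1292 0.21  ] yaw 96.4 zaxis [-0.0032 -0.002  -1.    ] F [-0.25  0.23 -1.21] w 0.153
tool shift mm [ 0.7  2.2 37.9] turn about z rad 0.0096
```

View pics/s4.png

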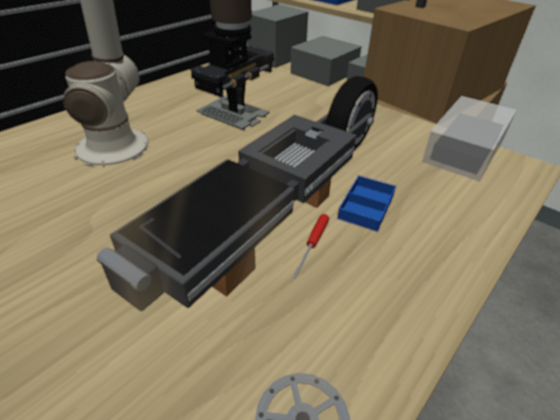

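View pics/d4.png

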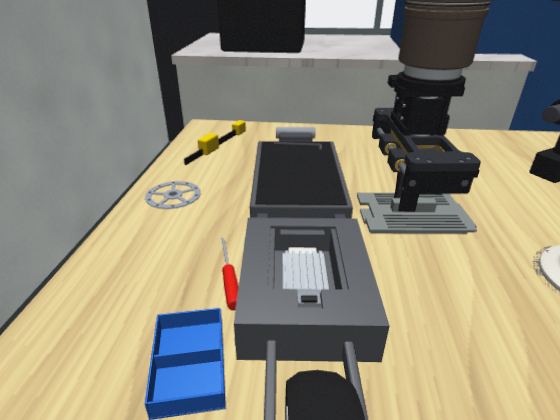

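```bash
python3 -m crank '[[0,0.002,0.01,0.01],[0,0,0.012,0],[0,0,0.01,0],[0,0,0.004,0],[0,0,0,0]]'
python3 -m crank '[[0,0,0.002,0],[0,0,0.002,0],[0,0,0.002,0]]'
python3 -m crank '[[0,0,0.002,0],[0,0,0.002,0],[0,0,0.002,0]]'
python3 - <<'E'
from h import *
go(world(30,-137,5),95.85)
E
```

```text
time_s: 7.17
tcp_pos: [0.4136, 0.1281, 0.1748]
ee_rot: [[-0.097, 0.995, -0.002], [0.995, 0.097, -0.001], [-0.001, -0.002, -1.0]]
wrist_force: [-0.2, 0.2, -2.1]
gripper_width: 0.153
time_s: 7.42
tcp_pos: [0.4139, 0.1292, 0.17]
ee_rot: [[-0.098, 0.995, 0.001], [0.995, 0.098, 0.001], [0.001, 0.001, -1.0]]
wrist_force: [0.3, 0.4, -1.4]
gripper_width: 0.159
time_s: 7.67
tcp_pos: [0.4135, 0.1292, 0.1642]
ee_rot: [[-0.099, 0.995, 0.001], [0.995, 0.099, 0.0], [0.0, 0.001, -1.0]]
wrist_force: [-4.5, -0.5, 5.0]
gripper_width: 0.156
t 7.6667 pos [0.4135 0.1292 0.1642] yaw 95.68 zaxis [ 7.e-04  2.e-04 -1.e+00] F [-4.47 -0.55  5.  ] w 0.156
tool shift mm [ 1.  -2.   9.2] turn about z rad -0.0029
```

```bash
python3 -m crank '[[0,0,0.002,0],[0,0,0.002,0],[0,0,0,0]]'
python3 -m crank '[[0,0,0.002,0],[0,0,0.002,0],[0,0,0,0]]'
python3 - <<'E'
from h import *
go(world(30,-137,5),95.85)
snap('side','d5');snap('scene','s5')
E
```

```text
time_s: 7.92
tcp_pos: [0.4129, 0.129, 0.1592]
ee_rot: [[-0.099, 0.995, -0.001], [0.995, 0.099, -0.0], [-0.0, -0.001, -1.0]]
wrist_force: [-4.1, -0.2, 3.1]
gripper_width: 0.158
time_s: 8.17
tcp_pos: [0.4128, 0.1289, 0.155]
ee_rot: [[-0.099, 0.995, -0.001], [0.995, 0.099, -0.001], [-0.0, -0.001, -1.0]]
wrist_force: [-4.5, 1.3, 2.4]
gripper_width: 0.155
t 8.1667 pos [0.4128 0.1289 0.155 ] yaw 95.65 zaxis [-1.3e-03 -5.0e-04 -1.0e+00] F [-4.46  1.26  2.43] w 0.155
tool shift mm [ 1.2 -1.3 -0. ] turn about z rad -0.0034
```

View pics/d5.png

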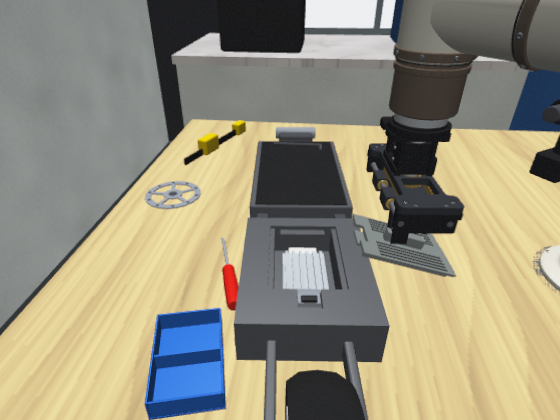

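```bash
cat >> h.py <<'E'
def plate(n,tcp,yaw_nose,rmax=.1):
    """ransac plane of grey cover points near tcp; returns tilt along nose dir"""
    c=load(n); X=cloud(c); m=(c['depth']>0)
    P=X[m]; C=c['pixels'][m].astype(int)
    d=P-np.array(tcp); k=(np.hypot(d[:,0],d[:,1])<rmax)&(d[:,2]<.04)&(d[:,2]>-.06)
    P=P[k]; C=C[k]; d=d[k]
    n_=np.array([np.cos(np.radians(yaw_nose)),np.sin(np.radians(yaw_nose))]); l_=np.array([-n_[1],n_[0]])
    q=np.stack([d[:,:2]@n_,d[:,:2]@l_,d[:,2]],1)*1000
    k=(abs(q[:,1])<52)&(q[:,0]<85)&(q[:,0]>-62)&(C.mean(1)>60)
    q=q[k]; best=None; rng=np.random.default_rng(0)
    for i in range(600):
        a=q[rng.choice(len(q),3,replace=False)]
        try: s=np.linalg.solve(np.c_[a[:,:2],np.ones(3)],a[:,2])
        except Exception: continue
        if abs(s[1])>.15 or abs(s[0])>.6: continue
        r=abs(q@np.array([s[0],s[1],-1])+s[2])<1.5
        if best is None or r.sum()>best.sum(): best=r
    p=q[best]; s=np.linalg.lstsq(np.c_[p[:,:2],np.ones(len(p))],p[:,2],rcond=None)[0]
    print(n,'N',len(q),best.sum(),'pitch nose down',round(-np.degrees(np.arctan(s[0])),2),'roll',round(np.degrees(np.arctan(s[1])),2),'plate z at tcp (mm)',round(s[2],2),'x range',np.percentile(p[:,0],[1,99]).round(1),'y',np.percentile(p[:,1],[1,99]).round(1))
    return q,best
E
python3 - <<'E'
from h import *
s=sense()
for n in ['s5','d5']: plate(n,s['tcp_pos'],-174.4)
for n in ['s4','d4']: plate(n,[.4095,.1292,.21],-174.4)
E
```

```text
s5 N 966 530 pitch nose down 16.45 roll -0.08 plate z at tcp (mm) -5.93 x range [-56.3  76.9] y [-48.7  51.6]
d5 N 3333 2283 pitch nose down 16.82 roll 0.51 plate z at tcp (mm) -6.12 x range [-56.7  75.4] y [-51.5  47.5]
s4 N 1234 849 pitch nose down -0.05 roll 0.13 plate z at tcp (mm) -6.37 x range [-56.3  82.1] y [-48.   51.1]
d4 N 3941 2863 pitch nose down 0.08 roll 0.36 plate z at tcp (mm) -4.5 x range [-57.5  80.2] y [-51.2  48. ]
```

```bash
python3 -m crank '[[0,0,0.001,0],[0,0,0.0005,0],[0,0,-0.006,0],[0,0,-0.015,0],[0,0,-0.02,0]]'
python3 -m crank '[[0,0,-0.02,0],[0,0,-0.02,0],[0,0,-0.01,0],[0,0,0,0],[0,0,0,0]]'
python3 - <<'E'
from h import *
go(world(-20,1,90),-174.15)
s=sense();snap('side','d6');snap('scene','s6')
for n in ['s6','d6']: plate(n,s['tcp_pos'],-174.4)
E
```

```text
time_s: 8.68
tcp_pos: [0.4133, 0.1289, 0.1944]
ee_rot: [[-0.098, 0.995, -0.001], [0.995, 0.098, -0.001], [-0.001, -0.001, -1.0]]
wrist_force: [-0.4, -0.8, -2.2]
gripper_width: 0.158
time_s: 9.1
tcp_pos: [0.4138, 0.1295, 0.2452]
ee_rot: [[-0.098, 0.995, 0.001], [0.995, 0.098, 0.001], [0.001, 0.002, -1.0]]
wrist_force: [-0.4, 0.1, -2.6]
gripper_width: 0.154
t 9.1 pos [0.4138 0.1295 0.2452] yaw 95.64 zaxis [ 0.0015  0.0014 -1.    ] F [-0.42  0.11 -2.59] w 0.154
tool shift mm [ 51.2 135.5   5.4] turn about z rad -1.5744
s6 N 756 408 pitch nose down 16.96 roll -0.21 plate z at tcp (mm) -6.67 x range [-56.1  77.6] y [-46.9  51.7]
d6 N 3181 2115 pitch nose down 17.31 roll -0.03 plate z at tcp (mm) -5.59 x range [-57.2  75.2] y [-51.5  47.8]
```

```bash
python3 -m crank '[[0,0,0,-0.06],[0,0,0,-0.115],[0,0,0,-0.115],[0,0,0,-0.115],[0,0,0,-0.115]]'
python3 -m crank '[[0,0,0,-0.115],[0,0,0,-0.115],[0,0,0,-0.115],[0,0,0,-0.115],[0,0,0,-0.115]]'
python3 -m crank '[[0,0,0,-0.115],[0,0,0,-0.115],[0,0,0,-0.115],[0,0,0,-0.115],[0,0,0,-0.019]]'
python3 - <<'E'
from h import *
go(world(-33,2,95),-174.15)
E
```

```text
time_s: 9.62
tcp_pos: [0.413, 0.1289, 0.2437]
ee_rot: [[-0.585, 0.811, -0.002], [0.811, 0.585, -0.001], [0.0, -0.002, -1.0]]
wrist_force: [0.2, -0.6, -2.4]
gripper_width: 0.157
time_s: 10.03
tcp_pos: [0.413, 0.1289, 0.2437]
ee_rot: [[-0.932, 0.363, -0.002], [0.363, 0.932, -0.001], [0.001, -0.002, -1.0]]
wrist_force: [-0.6, -0.2, -1.8]
gripper_width: 0.153
time_s: 10.45
tcp_pos: [0.413, 0.1289, 0.2438]
ee_rot: [[-0.995, -0.104, -0.002], [-0.104, 0.995, -0.001], [0.002, -0.001, -1.0]]
wrist_force: [0.4, -0.6, -2.1]
gripper_width: 0.16
t 10.45 pos [0.413  0.1289 0.2438] yaw -174.01 zaxis [-0.0018 -0.0013 -1.    ] F [ 0.35 -0.58 -2.15] w 0.16
tool shift mm [-137.7   63.9   -1.5] turn about z rad 0.0025
```

```bash
python3 -m crank '[[-0.02,0.01,0,0],[-0.032,0.015,0,0],[-0.032,0.015,0,0],[-0.032,0.015,0,0],[-0.018,0.008,0,0]]'
python3 -m crank '[[-0.0035,0.001,0,0],[0,0,0,0],[0,0,0,0]]'
python3 - <<'E'
from h import *
go(world(-33,2,50),-174.15)
s=sense();snap('side','d7');snap('scene','s7')
for n in ['s7','d7']: plate(n,s['tcp_pos'],-84.15)
E
```

```text
time_s: 10.87
tcp_pos: [0.5428, 0.207, 0.2432]
ee_rot: [[-0.995, -0.1, -0.0], [-0.1, 0.995, -0.001], [0.001, -0.001, -1.0]]
wrist_force: [-0.0, 0.6, -0.6]
gripper_width: 0.154
time_s: 11.12
tcp_pos: [0.5429, 0.2063, 0.2438]
ee_rot: [[-0.995, -0.1, -0.003], [-0.1, 0.995, -0.001], [0.003, -0.001, -1.0]]
wrist_force: [0.1, 0.0, -2.6]
gripper_width: 0.156
t 11.1167 pos [0.5429 0.2063 0.2438] yaw -174.24 zaxis [-0.0025 -0.0014 -1.    ] F [ 0.12  0.04 -2.61] w 0.156
tool shift mm [-0.6  0.5 43.8] turn about z rad -0.0016
s7 N 1814 1248 pitch nose down 17.11 roll 0.1 plate z at tcp (mm) -5.42 x range [-54.4  77.4] y [-50.9  48.9]
d7 N 2536 1718 pitch nose down 16.87 roll -0.2 plate z at tcp (mm) -5.84 x range [-59.3  70.9] y [-48.9  49.6]
```

View pics/d7.png

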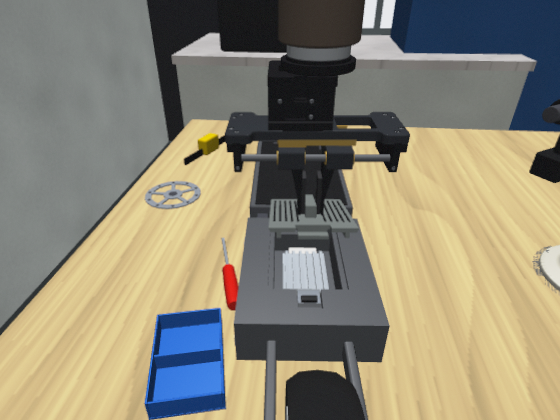

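View pics/s7.png

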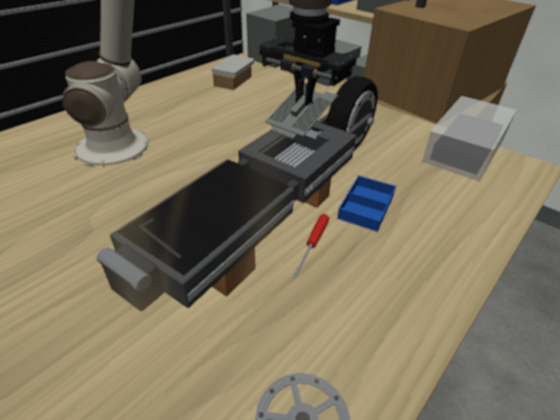

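```bash
python3 -m crank '[[-0.0004,0,0.012,0],[0,0,0.016,0],[0,0,0.016,0],[0,0,0.012,0],[0,0,0.005,0]]'
python3 -m crank '[[0,0,0.002,0],[0,0,0,0],[0,0,0,0]]'
python3 - <<'E'
from h import *
go(world(-25,1.7,29),-174.15)
s=sense();snap('side','d8');snap('scene','s8');snap('wrist','w8')
E
```

```text
time_s: 11.63
tcp_pos: [0.5423, 0.2059, 0.1827]
ee_rot: [[-0.995, -0.101, -0.003], [-0.101, 0.995, -0.001], [0.003, -0.001, -1.0]]
wrist_force: [0.7, -0.1, -1.3]
gripper_width: 0.155
time_s: 11.88
tcp_pos: [0.5444, 0.207, 0.1832]
ee_rot: [[-0.995, -0.102, 0.002], [-0.102, 0.995, 0.001], [-0.002, 0.001, -1.0]]
wrist_force: [-0.0, 0.5, -1.2]
gripper_width: 0.157
t 11.8833 pos [0.5444 0.207  0.1832] yaw -174.15 zaxis [ 1.7e-03  8.0e-04 -1.0e+00] F [-0.    0.52 -1.15] w 0.157
tool shift mm [ 1.4 -8.   4.2] turn about z rad -0.0
```

View pics/w8.png

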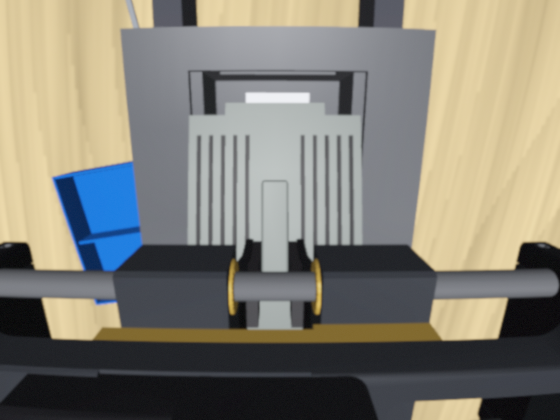

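View pics/s8.png

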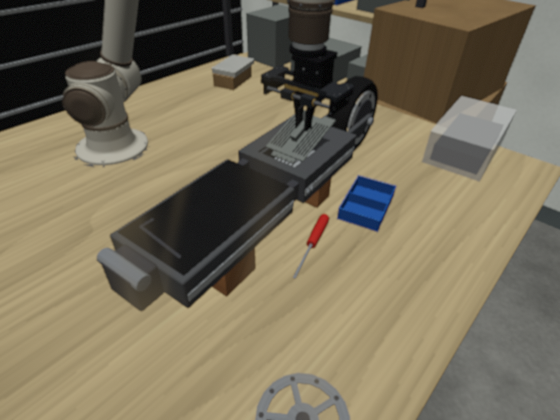

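```bash
python3 - <<'E'
import cv2
im=cv2.imread('pics/w8.png')[55:145,170:390]; cv2.imwrite('pics/w8z.png',cv2.resize(im,None,fx=3.6,fy=3.6,interpolation=cv2.INTER_CUBIC))
E
```

```text
(no output)
```

View pics/w8z.png

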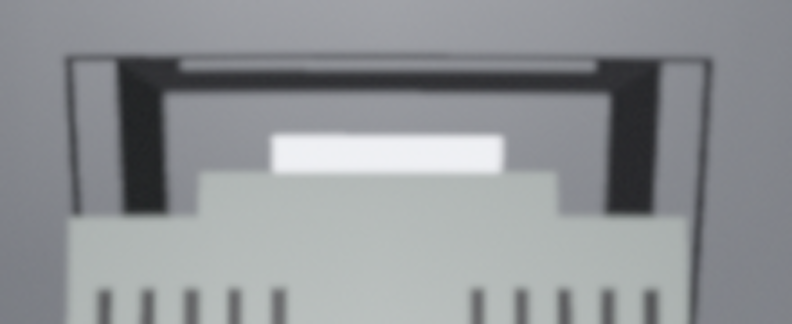

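```bash
python3 - <<'E'
from h import *
c=load('w8'); z=sense()['tcp_pos'][2]
print('tcp deck',deck(sense()['tcp_pos']).round(1))
for lab,u,v,zz in [('openL',188.6,71.1,.15),('openR',367.5,71.1,.15),('openL2',191.4,115,.15),('openR2',363.6,115,.15),('plL',188.9,115,z-.0299),('plR',361.1,115,z-.0299),('tipL',225,102.8,z-.0399),('tipR',324.7,102.8,z-.0399)]:
    print(lab,deck(onz(c,u,v,zz)).round(1))
E
```

```text
tcp deck [-33.1   3.1  33. ]
openL [68.  52.1  0. ]
openR [ 68.1 -50.3   0. ]
openL2 [43.5 51.9  0. ]
openR2 [ 43.6 -49.6   0. ]
plL [43.5 52.6  3.1]
plR [ 43.6 -47.3   3.1]
tipL [50.6 32.8 -6.9]
tipR [ 50.7 -27.4  -6.9]
```

```bash
python3 -m crank '[[0.0016,0,0.002,0],[0,0,0.0022,0],[0,-0.004,0,0],[0,-0.004,0,0],[0,0,0,0]]'
python3 -m crank '[[0,0,0,0]]'
python3 - <<'E'
from h import *
go(world(-25,1.5,29),-174.15)
s=sense();print(deck(s['tcp_pos']));snap('wrist','w9'); print(deck(sense()['tcp_pos']))
import cv2
im=cv2.imread('pics/w9.png')[55:145,170:390]; cv2.imwrite('pics/w9z.png',cv2.resize(im,None,fx=3.6,fy=3.6,interpolation=cv2.INTER_CUBIC))
E
```

```text
time_s: 12.45
tcp_pos: [0.5435, 0.198, 0.1782]
ee_rot: [[-0.995, -0.102, 0.0], [-0.102, 0.995, -0.0], [-0.0, -0.0, -1.0]]
wrist_force: [0.7, -0.1, -0.4]
gripper_width: 0.157
time_s: 12.53
tcp_pos: [0.5434, 0.1981, 0.178]
ee_rot: [[-0.995, -0.101, 0.0], [-0.101, 0.995, -0.001], [-0.0, -0.001, -1.0]]
wrist_force: [0.7, -0.8, -0.4]
gripper_width: 0.158
t 12.5333 pos [0.5434 0.1981 0.178 ] yaw -174.18 zaxis [ 2.e-04 -5.e-04 -1.e+00] F [ 0.66 -0.82 -0.44] w 0.158
tool shift mm [-0.3  0.7 -1. ] turn about z rad -0.0005
[-24.32275339   1.2126457   28.00473674]
[-24.41804826   1.18008756  27.9584093 ]
```

View pics/w9z.png

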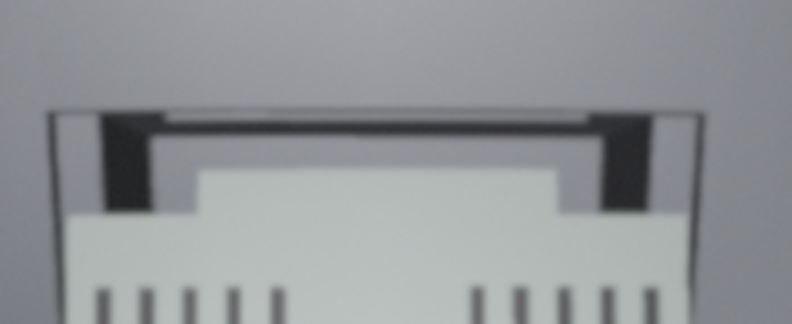

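```bash
python3 -m crank '[[0,-0.003,-0.0008,0],[0,-0.003,0,0],[0,0,0,0]]'
python3 -m crank '[[0,-0.002,0,0],[0,-0.002,0,0],[0,0,0,0]]'
python3 -c "
from h import *
s=sense();print(deck(s['tcp_pos']),s['wrist_force'])"
```

```text
time_s: 12.83
tcp_pos: [0.5437, 0.1922, 0.1785]
ee_rot: [[-0.995, -0.101, -0.0], [-0.101, 0.995, -0.0], [0.001, -0.0, -1.0]]
wrist_force: [0.4, -0.2, -0.4]
gripper_width: 0.157
time_s: 13.08
tcp_pos: [0.5442, 0.1884, 0.1786]
ee_rot: [[-0.995, -0.101, -0.0], [-0.101, 0.995, -0.0], [0.0, -0.0, -1.0]]
wrist_force: [0.4, -0.3, -0.6]
gripper_width: 0.154
[-14.54151469   1.0188941   28.55166174] [ 0.42187862 -0.28545787 -0.56810184]
```

```bash
python3 -m crank '[[0,-0.0015,0,0],[0,-0.0015,0,0],[0,0,0,0]]'
python3 -m crank '[[0,-0.0015,0,0],[0,-0.001,0,0],[0,0,0,0]]'
python3 -c "
from h import *
s=sense();print(deck(s['tcp_pos']),s['wrist_force'])
snap('wrist','w10')
im=cv2.imread('pics/w10.png')[55:145,170:390]; cv2.imwrite('pics/w10z.png',cv2.resize(im,None,fx=3.6,fy=3.6,interpolation=cv2.INTER_CUBIC))"
```

```text
time_s: 13.33
tcp_pos: [0.5446, 0.1855, 0.1786]
ee_rot: [[-0.995, -0.102, -0.0], [-0.102, 0.995, -0.0], [0.0, -0.0, -1.0]]
wrist_force: [0.1, 0.1, -1.7]
gripper_width: 0.154
time_s: 13.58
tcp_pos: [0.5448, 0.1831, 0.1786]
ee_rot: [[-0.995, -0.102, -0.0], [-0.102, 0.995, -0.0], [0.0, -0.0, -1.0]]
wrist_force: [0.2, -0.4, -0.9]
gripper_width: 0.155
[-9.25358427  1.03748536 28.62362043] [ 0.19408486 -0.38994487 -0.9010625 ]
```

View pics/w10z.png

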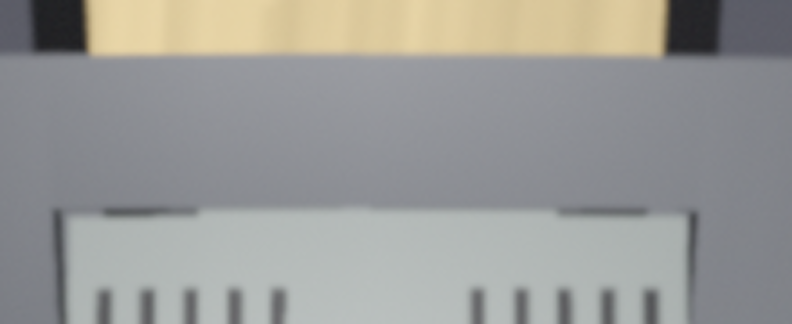

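```bash
python3 -m crank '[[0,-0.001,0,0],[0,0,0,0]]'
python3 -m crank '[[0,-0.001,0,0],[0,0,0,0]]'
python3 -c "
from h import *
s=sense();print(deck(s['tcp_pos']),s['wrist_force'])"
```

```text
time_s: 13.8
tcp_pos: [0.545, 0.1822, 0.1786]
ee_rot: [[-0.995, -0.102, -0.0], [-0.102, 0.995, -0.0], [0.0, -0.0, -1.0]]
wrist_force: [0.6, 0.4, -1.6]
gripper_width: 0.155
time_s: 13.97
tcp_pos: [0.5452, 0.1819, 0.1788]
ee_rot: [[-0.995, -0.102, 0.001], [-0.102, 0.995, 0.001], [-0.001, 0.001, -1.0]]
wrist_force: [-1.3, 1.8, -1.4]
gripper_width: 0.157
[-7.97507161  1.30773271 28.84701666] [-1.27864183  1.76889021 -1.3671276 ]
```

```bash
python3 -m crank '[[0,-0.0007,0,0],[0,0,0,0]]'
python3 -m crank '[[0,-0.0006,0,0],[0,0,0,0]]'
python3 -c "
from h import *
s=sense();print(deck(s['tcp_pos']),s['wrist_force'])"
```

```text
time_s: 14.13
tcp_pos: [0.5453, 0.1817, 0.179]
ee_rot: [[-0.995, -0.102, 0.001], [-0.102, 0.995, 0.002], [-0.001, 0.002, -1.0]]
wrist_force: [-1.9, 5.4, 0.6]
gripper_width: 0.156
time_s: 14.3
tcp_pos: [0.5453, 0.1816, 0.1791]
ee_rot: [[-0.995, -0.102, 0.001], [-0.102, 0.995, 0.003], [-0.002, 0.003, -1.0]]
wrist_force: [-1.8, 6.5, 1.1]
gripper_width: 0.155
[-7.68201451  1.41268287 29.11683678] [-1.76723718  6.45728547  1.13209905]
```

```bash
python3 -m crank '[[0,0.001,-0.001,0],[0,0,-0.001,0],[0,0,0,0]]'
python3 -m crank '[[0,0,-0.001,0],[0,0,-0.0005,0],[0,0,0,0]]'
python3 -c "
from h import *
s=sense();print(deck(s['tcp_pos']),s['wrist_force'])"
```

```text
time_s: 14.55
tcp_pos: [0.5451, 0.1813, 0.1804]
ee_rot: [[-0.995, -0.102, 0.0], [-0.102, 0.995, 0.001], [-0.0, 0.001, -1.0]]
wrist_force: [-0.5, 3.9, -4.0]
gripper_width: 0.157
time_s: 14.8
tcp_pos: [0.545, 0.1809, 0.1821]
ee_rot: [[-0.995, -0.102, -0.0], [-0.102, 0.995, -0.0], [0.0, -0.0, -1.0]]
wrist_force: [-1.2, 3.0, -2.3]
gripper_width: 0.154
[-7.01170427  1.04441794 32.0954229 ] [-1.16408144  2.96140886 -2.27407228]
```

```bash
python3 -m crank '[[0,0,0.001,0],[0,0,0.001,0],[0,0,0.001,0],[0,0,0,0]]'
python3 -c "
from h import *
s=sense();print(deck(s['tcp_pos']),s['wrist_force'])
snap('wrist','w11');snap('scene','s11');snap('side','d11')
for n in ['s11','d11']: plate(n,s['tcp_pos'],-84.15)
im=cv2.imread('pics/w11.png')[55:145,170:390]; cv2.imwrite('pics/w11z.png',cv2.resize(im,None,fx=3.6,fy=3.6,interpolation=cv2.INTER_CUBIC))"
```

```text
time_s: 15.13
tcp_pos: [0.5454, 0.1817, 0.1802]
ee_rot: [[-0.995, -0.102, 0.002], [-0.102, 0.995, 0.001], [-0.002, 0.001, -1.0]]
wrist_force: [-3.0, 5.9, 2.7]
gripper_width: 0.157
[-7.78266075  1.53426508 30.23584397] [-2.97628946  5.87920114  2.65386145]
s11 N 1828 1240 pitch nose down 17.0 roll -0.12 plate z at tcp (mm) -5.86 x range [-53.5  83.3] y [-50.   48.5]
d11 N 3563 1841 pitch nose down 16.68 roll -0.08 plate z at tcp (mm) -5.6 x range [-58.7  83.8] y [-49.1  49.4]
```

View pics/w11z.png

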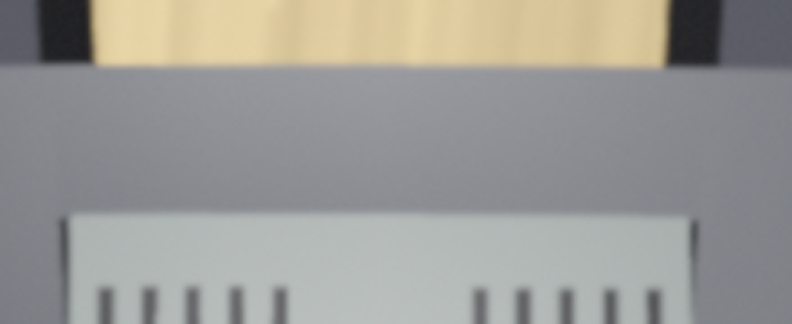

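```bash
python3 -m crank '[[0.0005,0.001,0.002,0],[0,0.001,0.002,0],[0,0.001,0.002,0],[0,0.0008,0.002,0],[0,0,0,0]]'
python3 -c "
from h import *
s=sense();print(deck(s['tcp_pos']),s['wrist_force'])"
```

```text
time_s: 15.7
tcp_pos: [0.5448, 0.1849, 0.1712]
ee_rot: [[-0.995, -0.102, 0.001], [-0.102, 0.995, 0.0], [-0.001, -0.0, -1.0]]
wrist_force: [1.6, 2.9, 2.2]
gripper_width: 0.158
[-11.05599132   1.23536679  21.17876376] [1.58250418 2.88810509 2.19132686]
```

```bash
python3 -m crank '[[0,0.0008,0.002,0],[0,0.0007,0.002,0],[0,0.0007,0.002,0],[0,0,0,0]]'
python3 -c "
from h import *
s=sense();print(deck(s['tcp_pos']),s['wrist_force'])"
python3 -m crank '[[0,0.0006,0.001,0],[0,0.0003,0.001,0],[0,0,0,0]]'
python3 -c "
from h import *
s=sense();print(deck(s['tcp_pos']),s['wrist_force'])
snap('wrist','w12');snap('scene','s12');snap('side','d12')
for n in ['s12','d12']: plate(n,s['tcp_pos'],-84.15)"
```

```text
time_s: 16.03
tcp_pos: [0.5441, 0.187, 0.1647]
ee_rot: [[-0.995, -0.102, 0.0], [-0.102, 0.995, -0.0], [-0.0, -0.0, -1.0]]
wrist_force: [3.0, 2.4, 1.5]
gripper_width: 0.161
[-13.16431948   0.74949831  14.67334738] [2.9512005  2.39523418 1.47045938]
time_s: 16.28
tcp_pos: [0.5437, 0.1876, 0.1628]
ee_rot: [[-0.995, -0.102, -0.001], [-0.102, 0.995, -0.001], [0.001, -0.001, -1.0]]
wrist_force: [1.8, 0.9, 0.7]
gripper_width: 0.154
[-13.80240446   0.43799512  12.79182703] [1.82900828 0.85611977 0.7102069 ]
s12 N 1426 1082 pitch nose down 5.67 roll 0.01 plate z at tcp (mm) -5.22 x range [-52.3  84.1] y [-50.6  49.1]
d12 N 3929 2662 pitch nose down 5.44 roll 0.24 plate z at tcp (mm) -4.83 x range [-58.8  82.4] y [-49.3  49.6]
```

View pics/w12.png

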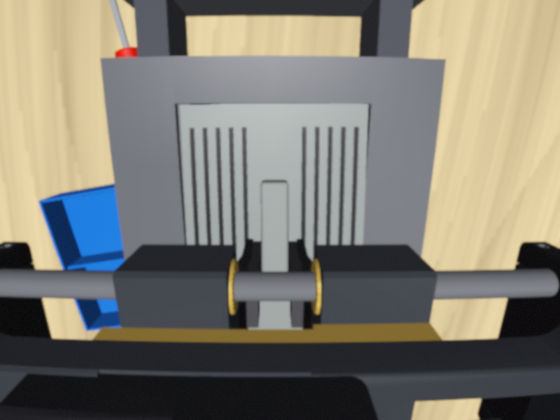

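View pics/d12.png

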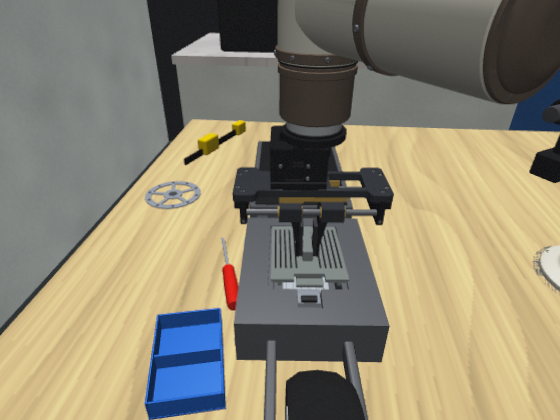

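```bash
python3 -m crank '[[0,0,0,0],[0,0,0,0],[0,0,0,0]]' 0.034
python3 -m crank '[[0,0,-0.01,0],[0,0,-0.02,0],[0,0.016,0,0],[0,0.018,0,0],[0,0,0,0]]' 0.034
python3 -m crank '[[0,0,0,0],[0,0,0,0],[0,0,0,0]]' 0
python3 -c "
from h import *
s=sense();print(deck(s['tcp_pos']),s['wrist_force'],s['gripper_width'])
snap('wrist','w13');snap('scene','s13');snap('side','d13')
for n in ['s13','d13']: plate(n,world(-13.8,1,12.8),-84.15)"
```

```text
time_s: 16.68
tcp_pos: [0.5429, 0.1873, 0.1625]
ee_rot: [[-0.995, -0.101, -0.002], [-0.101, 0.995, -0.001], [0.002, -0.001, -1.0]]
wrist_force: [-0.6, -0.4, 0.4]
gripper_width: 0.305
time_s: 17.1
tcp_pos: [0.5405, 0.2241, 0.1939]
ee_rot: [[-0.995, -0.104, 0.001], [-0.104, 0.995, 0.001], [-0.001, 0.001, -1.0]]
wrist_force: [0.0, 0.5, 0.4]
gripper_width: 0.393
time_s: 17.35
tcp_pos: [0.5402, 0.2212, 0.193]
ee_rot: [[-0.995, -0.102, -0.001], [-0.102, 0.995, -0.0], [0.001, -0.0, -1.0]]
wrist_force: [0.2, 0.0, -0.3]
gripper_width: 0.248
[-47.65326767   0.35908124  43.01062843] [ 0.16942311  0.02445049 -0.34044586] 0.2475890218458609
s13 N 1557 1175 pitch nose down 4.25 roll 0.06 plate z at tcp (mm) -7.27 x range [-54.4  84.1] y [-50.2  48.6]
d13 N 3984 2833 pitch nose down 3.81 roll 0.16 plate z at tcp (mm) -6.89 x range [-59.  83.] y [-49.8  49. ]
```

View pics/d13.png

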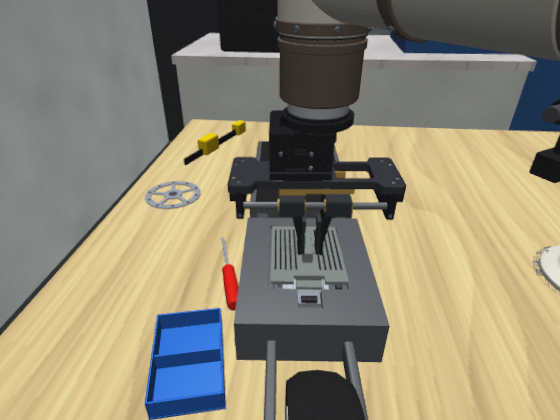

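View pics/w13.png

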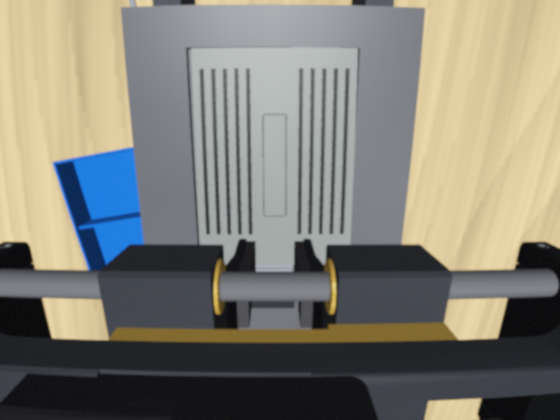

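```bash
python3 -m crank '[[0,0,0.008,0],[0,0,0.008,0],[0,0,0.008,0],[0,0,0.006,0],[0,0,0,0]]'
python3 -m crank '[[0,0,0.002,0],[0,0,0.002,0],[0,0,0.0015,0],[0,0,0,0]]'
python3 -c "
from h import *
s=sense();print(deck(s['tcp_pos']),s['wrist_force'],s['gripper_width'])"
```

```text
time_s: 17.92
tcp_pos: [0.5393, 0.2209, 0.1608]
ee_rot: [[-0.995, -0.101, -0.004], [-0.101, 0.995, -0.002], [0.004, -0.002, -1.0]]
wrist_force: [-0.7, -0.4, 0.3]
gripper_width: 0.002
time_s: 18.25
tcp_pos: [0.5409, 0.2218, 0.1581]
ee_rot: [[-0.995, -0.102, 0.001], [-0.102, 0.995, 0.001], [-0.001, 0.0, -1.0]]
wrist_force: [0.4, -0.3, 1.1]
gripper_width: 0.002
[-48.15231614   1.12599676   8.1304378 ] [ 0.44923666 -0.28027907  1.14296498] 0.002331778647548219
```

Contact where expected; pressing in 1 mm steps.

```bash
python3 -m crank '[[0,0,0.001,0],[0,0,0.001,0],[0,0,0,0]]'
python3 -m crank '[[0,0,0.001,0],[0,0,0.001,0],[0,0,0,0]]'
python3 -m crank '[[0,0,0.001,0],[0,0,0.001,0],[0,0,0,0]]'
python3 -c "
from h import *
s=sense();print(deck(s['tcp_pos']),s['wrist_force'],s['gripper_width'])"
```

```text
time_s: 18.5
tcp_pos: [0.5401, 0.2216, 0.1554]
ee_rot: [[-0.995, -0.102, -0.001], [-0.102, 0.995, 0.0], [0.001, 0.0, -1.0]]
wrist_force: [0.8, 0.2, -0.8]
gripper_width: 0.002
time_s: 18.75
tcp_pos: [0.54, 0.2215, 0.153]
ee_rot: [[-0.995, -0.102, -0.001], [-0.102, 0.995, -0.001], [0.001, -0.0, -1.0]]
wrist_force: [0.7, -0.2, -0.9]
gripper_width: 0.001
time_s: 19.0
tcp_pos: [0.5402, 0.2216, 0.1513]
ee_rot: [[-0.995, -0.102, -0.001], [-0.102, 0.995, -0.0], [0.001, -0.0, -1.0]]
wrist_force: [0.6, -0.4, -0.7]
gripper_width: 0.001
[-47.98030529   0.41979379   1.28477953] [ 0.57698303 -0.38698014 -0.70150813] 0.0010491106784254096
```

```bash
python3 -c "
from h import *
s=sense()
snap('side','d14');snap('scene','s14')
for n in ['s14','d14']: plate(n,world(-13.8,1,12.8),-84.15)
im=cv2.imread('pics/d14.png')[200:330,230:390]; cv2.imwrite('pics/d14z.png',cv2.resize(im,None,fx=4,fy=4,interpolation=cv2.INTER_CUBIC))"
```

```text
s14 N 1410 1149 pitch nose down -0.11 roll -0.05 plate z at tcp (mm) -13.2 x range [-60.5  84.1] y [-50.7  49.8]
d14 N 2920 2337 pitch nose down -0.59 roll 0.29 plate z at tcp (mm) -12.65 x range [-60.   79.6] y [-51.2  49.4]
```

View pics/d14z.png

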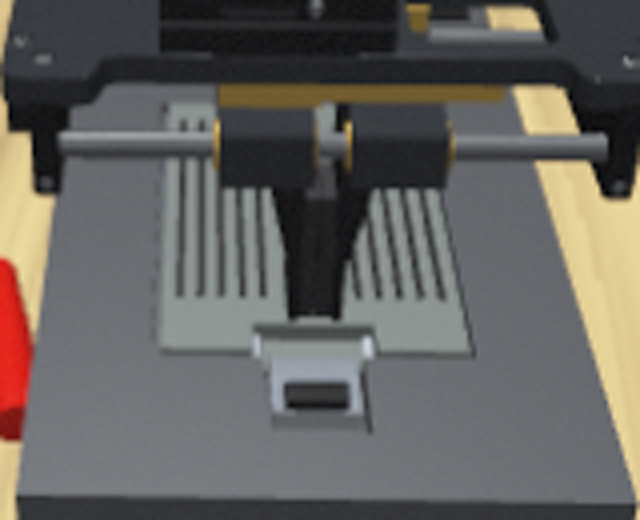

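```bash
python3 -m crank '[[0,0,0.001,0],[0,0,0,0]]'
python3 -m crank '[[0,0,0.001,0],[0,0,0,0]]'
python3 -c "
from h import *
s=sense();print(deck(s['tcp_pos']),s['wrist_force'],s['gripper_width'])"
```

```text
time_s: 19.27
tcp_pos: [0.5404, 0.2216, 0.1505]
ee_rot: [[-0.995, -0.102, -0.0], [-0.102, 0.995, -0.0], [0.0, 0.0, -1.0]]
wrist_force: [-0.1, -0.1, -0.1]
gripper_width: 0.006
time_s: 19.43
tcp_pos: [0.5404, 0.2216, 0.1505]
ee_rot: [[-0.995, -0.102, 0.0], [-0.102, 0.995, -0.0], [-0.0, -0.0, -1.0]]
wrist_force: [-2.0, -0.9, 4.7]
gripper_width: -0.001
[-48.03528698   0.62391802   0.46029146] [-2.02352414 -0.91936256  4.67195179] -0.0009896940970839456
```

```bash
python3 -m crank '[[0,0,0.001,0],[0,0,0,0]]'
python3 -m crank '[[0,0,0.0007,0],[0,0,0,0]]'
python3 -c "
from h import *
s=sense();print(deck(s['tcp_pos']),s['wrist_force'],s['gripper_width'])"
```

```text
time_s: 19.6
tcp_pos: [0.5405, 0.2217, 0.1504]
ee_rot: [[-0.995, -0.102, 0.001], [-0.102, 0.995, -0.0], [-0.001, -0.0, -1.0]]
wrist_force: [-3.6, -0.3, 8.0]
gripper_width: 0.005
time_s: 19.77
tcp_pos: [0.5404, 0.2217, 0.1504]
ee_rot: [[-0.995, -0.103, 0.001], [-0.103, 0.995, -0.0], [-0.001, -0.0, -1.0]]
wrist_force: [-4.4, -1.2, 10.8]
gripper_width: 0.005
[-48.04485546   0.64049137   0.38232522] [-4.40720214 -1.18461131 10.81670603] 0.00457522600960606
```

```bash
python3 -m crank '[[0,0,-0.004,0],[0,0,-0.01,0],[0,0,-0.02,0],[0,0,-0.03,0],[0,0,-0.03,0]]'
python3 -m crank '[[0,-0.03,-0.02,0],[0,-0.035,0,0],[0,-0.03,0,0],[0,0,0,0],[0,0,0,0]]'
python3 -c "
from h import *
s=sense();print(s['time_s'],deck(s['tcp_pos']),s['wrist_force'])
snap('side','d15');snap('scene','s15');snap('wrist','w15')
for n in ['s15','d15']: plate(n,world(-13.8,1,12.8),-84.15)
for n in ['d0','d15']:
    n={'d0':'side0'}.get(n,n)
    c=load(n); 
    im=cv2.imread('pics/'+n+'.png')[200:330,230:390]; cv2.imwrite('pics/'+n+'z.png',cv2.resize(im,None,fx=4,fy=4,interpolation=cv2.INTER_CUBIC))
    Q=deck(pts(n)); k=(abs(Q[:,1]-1)<7)&(Q[:,0]>-112)&(Q[:,0]<-82); q=Q[k]; h=q[q[:,2]>2.5]; print(n,'slide top x',np.percentile(h[:,0],[2,50,98]),len(h))
"
```

```text
time_s: 20.18
tcp_pos: [0.54, 0.2213, 0.2425]
ee_rot: [[-0.995, -0.102, -0.002], [-0.102, 0.995, -0.001], [0.002, -0.001, -1.0]]
wrist_force: [1.0, 0.4, 0.1]
gripper_width: 0.005
time_s: 20.6
tcp_pos: [0.5503, 0.1258, 0.2624]
ee_rot: [[-0.995, -0.099, 0.001], [-0.099, 0.995, 0.0], [-0.001, 0.0, -1.0]]
wrist_force: [-0.8, 0.5, -0.4]
gripper_width: 0.006
20.6 [ 48.28579905   0.64550372 112.4390391 ] [-0.81552114  0.48290268 -0.43028606]
s15 N 1458 1159 pitch nose down -0.02 roll -0.06 plate z at tcp (mm) -13.17 x range [-60.2  84.2] y [-50.9  51. ]
d15 N 4628 3694 pitch nose down -0.38 roll 0.19 plate z at tcp (mm) -12.66 x range [-59.2  82.9] y [-51.1  49.1]
side0 slide top x [-99.32001085 -96.19108934 -91.98783895] 48
d15 slide top x [-100.52724833  -96.14665143  -91.9582383 ] 56
```

View pics/d15z.png

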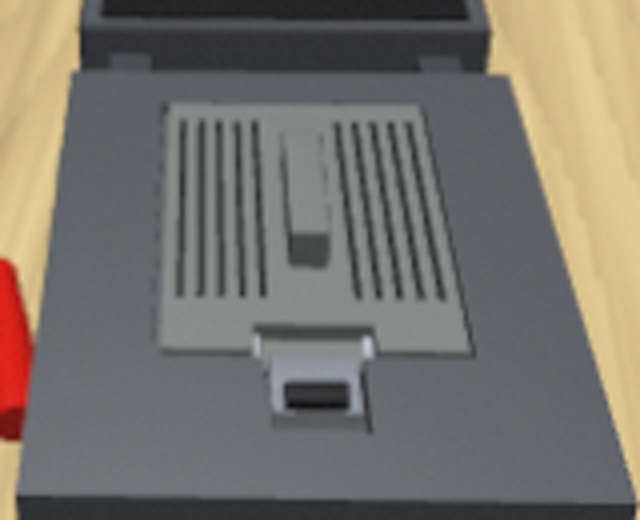

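View pics/w15.png

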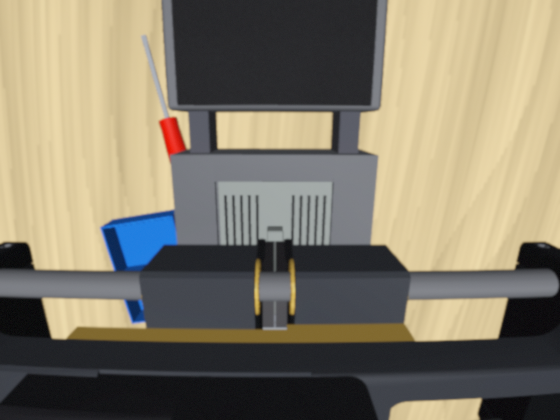

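View pics/side0z.png

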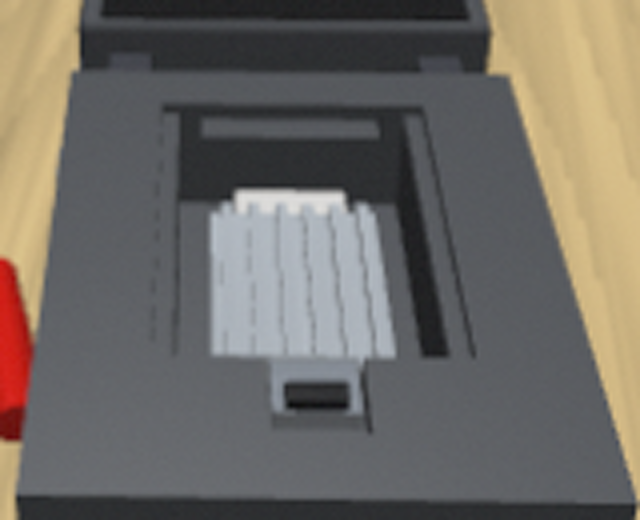

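```bash
python3 -m crank '[[0,0.022,0.01,0],[0,0.022,0.02,0],[0,0.02,0.025,0],[0,0,0.02,0],[0,0,0.01,0]]' 0.036
python3 -m crank '[[0,0,0.01,0],[0,0,0,0],[0,0,0,0]]'
python3 -c "
from h import *
s=sense();print(s['time_s'],deck(s['tcp_pos']),s['wrist_force'],s['gripper_width']); snap('wrist','w16')"
```

```text
time_s: 21.17
tcp_pos: [0.5418, 0.1922, 0.1737]
ee_rot: [[-0.994, -0.105, -0.005], [-0.105, 0.995, -0.002], [0.005, -0.002, -1.0]]
wrist_force: [0.0, -0.5, -0.5]
gripper_width: 0.297
time_s: 21.42
tcp_pos: [0.544, 0.1908, 0.1673]
ee_rot: [[-0.995, -0.102, 0.001], [-0.102, 0.995, -0.0], [-0.0, -0.0, -1.0]]
wrist_force: [0.5, -0.5, -0.1]
gripper_width: 0.402
21.4167 [-16.97514523   1.01778828  17.31060776] [ 0.50319219 -0.45267342 -0.12424859] 0.40205545724236597
```

View pics/w16.png

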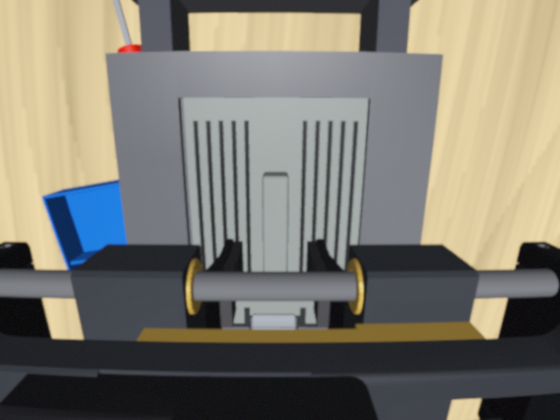

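```bash
python3 -m crank '[[0,0,0.005,0],[0,0,0.005,0],[0,0,0,0]]'
python3 -m crank '[[0,0,0,0],[0,0,0,0],[0,0,0,0],[0,0,0,0]]' 0
python3 -c "
from h import *
s=sense();print(s['time_s'],deck(s['tcp_pos']),s['wrist_force'],s['gripper_width'])"
python3 -m crank '[[0,0,-0.001,0],[0,0,0,0]]'
python3 -m crank '[[0,0,-0.0007,0],[0,0,0,0]]'
python3 -c "
from h import *
s=sense();print(s['time_s'],deck(s['tcp_pos']),s['wrist_force'],s['gripper_width'])"
```

```text
time_s: 21.72
tcp_pos: [0.5431, 0.1904, 0.1564]
ee_rot: [[-0.995, -0.101, -0.001], [-0.101, 0.995, -0.0], [0.001, -0.0, -1.0]]
wrist_force: [0.4, -1.0, 0.6]
gripper_width: 0.413
time_s: 22.05
tcp_pos: [0.5437, 0.1909, 0.1572]
ee_rot: [[-0.995, -0.102, 0.0], [-0.102, 0.995, 0.0], [-0.0, 0.0, -1.0]]
wrist_force: [0.5, 0.5, 0.8]
gripper_width: 0.196
22.05 [-17.06636433   0.73222033   7.16945498] [0.54923175 0.49352712 0.75894604] 0.19576877767663775
time_s: 22.22
tcp_pos: [0.5434, 0.1908, 0.1578]
ee_rot: [[-0.995, -0.102, -0.0], [-0.102, 0.995, 0.0], [0.0, 0.0, -1.0]]
wrist_force: [0.1, 0.3, -2.0]
gripper_width: 0.152
time_s: 22.38
tcp_pos: [0.5432, 0.1908, 0.1582]
ee_rot: [[-0.995, -0.102, -0.001], [-0.102, 0.995, -0.0], [0.001, -0.0, -1.0]]
wrist_force: [-0.6, 1.6, -2.4]
gripper_width: 0.155
22.3833 [-17.06263631   0.25676994   8.23058573] [-0.61013279  1.64102387 -2.37705487] 0.15542485754208354
```

```bash
python3 -m crank '[[0,0,-0.0007,0],[0,0,0,0]]'
python3 -m crank '[[0,0,-0.0006,0],[0,0,0,0]]'
python3 -c "
from h import *
s=sense();print(s['time_s'],deck(s['tcp_pos']),s['wrist_force'],s['gripper_width'])"
```

```text
time_s: 22.55
tcp_pos: [0.5432, 0.1908, 0.1585]
ee_rot: [[-0.995, -0.101, -0.001], [-0.101, 0.995, -0.0], [0.001, -0.0, -1.0]]
wrist_force: [0.1, 1.1, -5.8]
gripper_width: 0.156
time_s: 22.72
tcp_pos: [0.5432, 0.1908, 0.1585]
ee_rot: [[-0.995, -0.101, -0.002], [-0.101, 0.995, -0.0], [0.002, -0.0, -1.0]]
wrist_force: [2.5, 1.6, -11.3]
gripper_width: 0.157
22.7167 [-17.07580075   0.19204752   8.5433043 ] [  2.52203839   1.5647261  -11.29954499] 0.15745300030173204
```

```bash
python3 -m crank '[[0,0,0.001,0],[0,0,0.001,0],[0,0,0.0006,0],[0,0,0.0005,0],[0,0,0,0]]'
python3 -m crank '[[0,0,0,0],[0,0,0,0],[0,0,0,0],[0,0,0,0]]' 0.036
python3 -m crank '[[0,0,-0.01,0],[0,0,-0.02,0],[0,0,-0.03,0],[0,0,-0.03,0],[0,0,-0.02,0]]'
python3 -m crank '[[0,-0.03,0,0],[0,-0.03,0,0],[0,0,0,0],[0,0,0,0],[0,0,0,0]]'
python3 -c "
from h import *
s=sense();print(s['time_s'],deck(s['tcp_pos']),s['wrist_force'],s['gripper_width'])
snap('side','d17');snap('scene','s17')
for n in ['s17','d17']: plate(n,world(-13.8,1,12.8),-84.15)
for n in ['side0','d17']:
    Q=deck(pts(n)); k=(abs(Q[:,1]-1)<7)&(Q[:,0]>-112)&(Q[:,0]<-82); q=Q[k]; h=q[q[:,2]>2.5]; print(n,'slide',np.percentile(h[:,0],[2,50,98]),len(h))
"
```

```text
time_s: 23.13
tcp_pos: [0.5441, 0.1909, 0.1577]
ee_rot: [[-0.995, -0.102, 0.002], [-0.102, 0.995, 0.0], [-0.002, 0.0, -1.0]]
wrist_force: [1.1, -0.0, -2.2]
gripper_width: 0.158
time_s: 23.47
tcp_pos: [0.5439, 0.1909, 0.1573]
ee_rot: [[-0.995, -0.102, 0.001], [-0.102, 0.995, 0.0], [-0.001, 0.0, -1.0]]
wrist_force: [-0.0, 0.3, 0.5]
gripper_width: 0.361
time_s: 23.88
tcp_pos: [0.5446, 0.191, 0.2711]
ee_rot: [[-0.995, -0.102, 0.005], [-0.102, 0.995, 0.002], [-0.005, 0.001, -1.0]]
wrist_force: [0.2, -0.5, 0.5]
gripper_width: 0.409
time_s: 24.3
tcp_pos: [0.5498, 0.1311, 0.2675]
ee_rot: [[-0.995, -0.101, 0.001], [-0.101, 0.995, 0.0], [-0.001, 0.0, -1.0]]
wrist_force: [0.9, 0.5, 0.1]
gripper_width: 0.415
24.3 [ 42.9618413    0.7525893  117.46753009] [0.94606178 0.54542194 0.10208699] 0.4146534336185682
s17 N 1464 1181 pitch nose down -0.13 roll -0.15 plate z at tcp (mm) -13.32 x range [-60.2  84. ] y [-50.5  51.1]
d17 N 4672 3741 pitch nose down -0.39 roll 0.19 plate z at tcp (mm) -12.68 x range [-59.4  83.4] y [-51.2  49.3]
side0 slide [-99.32001085 -96.19108934 -91.98783895] 48
d17 slide [-99.78460155 -96.47026339 -92.07014773] 50
```

View pics/s17.png

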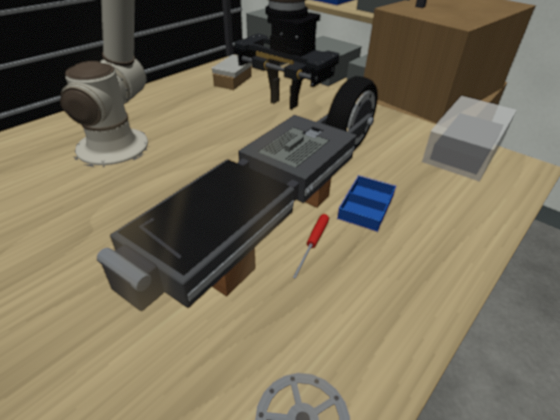

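View pics/d17.png

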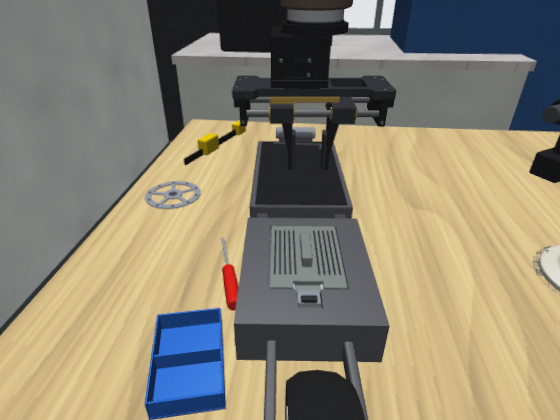

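The pictures show the cover flush in the bay (scene about (295,145), side about (308,258)). The hex key, tray and screwdriver are where they were, and the gripper is clear.

```bash
python3 -c "
from station import finish_job
print(finish_job())"
```

```text
the job is handed in; nothing more can be done
None
```

The cover is back in the bay, hooked at the front and latched at the tail, and I handed the job in at about 24.4 s.

**What I did**
1. I gripped the cover by its pull bar and tilted it about 17° nose down by lowering its tail onto the side edge of the tail casting.
2. I pushed the lip into the slot until the plate's front edge butted on the strip, at about 6.5 N.
3. I swung it down on the hook to about 5° and let go. It settled to about 4° on the catch, and I pressed the tail down with closed fingers.

**Last checks**
- **Flush:** two cameras put the plate level within 0.4° and within about 0.6 mm of the deck top.
- **Seated:** pressing the tail with about 11 N did not move it.
- **Latched:** pulling up on the bar with about 11 N met a firm stop after about 1 mm of play, so I let it back down. The catch's thumb slide is back where it was at the start.
- **Other items:** the tray, screwdriver and hex key look untouched in the last pictures.

**What did not show clearly**
- I never read the expected 4 to 7 N as the tail was pressed; the cover had already dropped flush between readings. That is why I added the pull test.
- The lift check on the hook, before swinging down, gave only a faint response, about 4 N at most.
- I took force readings only at the end of each short move, so a brief peak in between could have gone unseen. The highest I read was about 11 N.

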